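# Probe an angled blind bore and fit the locating post that suits its depth

### The job

The angled mount on the round blue plate needs the locating post that stands 20 mm proud of its face, black ring level with the face, when its foot is on the bottom of the bore. First, before you move any post, feel how deep that bore is by pushing the depth rod along it until it stops, and hang the rod back upright in its stand; then fit the right post fully home. Leave the other two posts standing where they are, and do not disturb the other things on the bench.

Things in the scene. Friction and masses are not known exactly. Their poses are not given: they have to be found in the camera images.
- station: fixed round blue plate, 124 mm in diameter, 3 mm thick, flat on the bench; origin at the centre of its underside. The mount to be fitted stands on it with its origin at the plate's centre; the other two mounts stand 0.1 m or more away and are not used
- mouth (a point): centre of the mouth of the bore to be fitted, in the face of the mount on the blue plate, 68 mm above the plate's origin
- mount_a: fixed angled mount, alike outside to the other two: dark steel base plate 84 x 62 x 8 mm under a leaning aluminium socket block; origin on the bench straight under the bore's mouth (the base plate's centre is 14 mm from it along +x)
- mount_b: fixed angled mount, alike outside to the other two: dark steel base plate 84 x 62 x 8 mm under a leaning aluminium socket block; origin on the bench straight under the bore's mouth (the base plate's centre is 14 mm from it along +x)
- mount_c: fixed angled mount, alike outside to the other two: dark steel base plate 84 x 62 x 8 mm under a leaning aluminium socket block; origin on the bench straight under the bore's mouth (the base plate's centre is 14 mm from it along +x)
- bore_a: blind bore of mount_a, 16 mm in diameter, flat bottom, in the middle of the 42 x 42 mm face of its socket block. Origin at the centre of the mouth, 68 mm above the bench; z points out along the bore's axis, leaning 30 deg from vertical towards the mount's -x (roughly to the robot's left). 18, 30 or 42 mm deep: it cannot be told from outside, and the three mounts differ
- bore_b: blind bore of mount_b, 16 mm in diameter, flat bottom, in the middle of the 42 x 42 mm face of its socket block. Origin at the centre of the mouth, 68 mm above the bench; z points out along the bore's axis, leaning 30 deg from vertical towards the mount's -x (roughly to the robot's left). 18, 30 or 42 mm deep: it cannot be told from outside, and the three mounts differ
- bore_c: blind bore of mount_c, 16 mm in diameter, flat bottom, in the middle of the 42 x 42 mm face of its socket block. Origin at the centre of the mouth, 68 mm above the bench; z points out along the bore's axis, leaning 30 deg from vertical towards the mount's -x (roughly to the robot's left). 18, 30 or 42 mm deep: it cannot be told from outside, and the three mounts differ
- rod_stand: fixed stand of the depth rod: base 80 x 70 mm, two side posts and a top plate 50 x 70 x 8 mm (x, y) whose upper face is 85 mm above the bench; origin at the centre of its underside
- stand_hole (a point): centre of the 16 mm through hole in the stand's top plate, at its upper face, 85 mm above the bench; room for the rod below
- depth_rod: depth rod, 60 g: steel shank 10 mm in diameter and 78 mm long, flat tip, rings 10 mm apart; collar 24 mm in diameter 78 to 83 mm from the tip; red round handle 14 mm in diameter 83 to 137 mm from the tip. Origin at the centre of the tip's end, z from tip to handle. Hangs upright in the stand, collar on the top plate, tip 7 mm above the bench
- post_a: brass locating post, 13 mm in diameter, 38 mm long, 30 g, with a thin black ring 20 mm below its top (18 mm above its foot); stands upright on the bench on its foot; origin at the centre of the foot's end, z along the post to the top
- post_b: brass locating post, 13 mm in diameter, 50 mm long, 30 g, with a thin black ring 20 mm below its top (30 mm above its foot); stands upright on the bench on its foot; origin at the centre of the foot's end, z along the post to the top
- post_c: brass locating post, 13 mm in diameter, 62 mm long, 30 g, with a thin black ring 20 mm below its top (42 mm above its foot); stands upright on the bench on its foot; origin at the centre of the foot's end, z along the post to the top
- post_a_ring (a point): point on the axis of post_a at its black ring, 20 mm below the top
- post_b_ring (a point): point on the axis of post_b at its black ring, 20 mm below the top
- post_c_ring (a point): point on the axis of post_c at its black ring, 20 mm below the top
- solder_reel: blue solder reel, bystander, 56 mm in diameter, 39 mm high
- flux_jar: jar with a green lid, bystander, 41 mm in diameter, 36 mm high
- tape_roll: roll of amber tape lying flat, bystander, 60 mm in diameter, 20 mm high
- esd_brush: black brush, bystander, 16 x 128 x 24 mm, long along its y
- calipers_pen: white and black marker pen, bystander, 12 x 134 x 12 mm, long along its y
Mind the look-alikes: they are no part of the job. There is more than one size of the station; the one meant has the size given above.

How it is judged:
By the outcome, as a careful person would: the job done as asked, in the order asked, and still so for the second after the job is handed in, with the robot touching nothing.
It also fails if it takes over 58 s, if anything falls off the work surface, if the arm or the gripper's body presses on something with over 40 N, if the wrist force passes 120 N, or if a joint passes its speed limit or range.

### The arm

A 6-joint arm with a two-finger parallel gripper is mounted at the origin on a cart in front of the work surface, level with it; the furniture and walls round the work are solid. World frame = base frame: x ahead of the robot, y to its left, z up, the work surface at z = 0. Lengths are in m, angles in rad, forces in N, time in s.
With the tool pointing down it reaches from about 0.425 to 0.95 m from the base axis. Payload 3.5 kg.
Tool frame: the origin (TCP) lies between the finger pads; the fingertips stand 14 mm ahead of it and the grasp point (between the pads) lies 5 mm behind it; z points along the fingers, y is the line along which they close (so a half turn about z gives the same grasp; the last joint's range is limited). The gripper opens to 85 mm and grips with 20 to 120 N. Pads are 22 mm wide; open, the fingers measure 114 mm over their backs; the gripper's body (76 mm by 85 mm) begins 54 mm behind the grasp point. The pads swing forward as they close: fully open they stand 13 mm farther back than shut.
Start: joints at [1.174, 0.286, 1.577, -0, 1.279, -0.15], TCP at [0.165, 0.655, 0.245] pointing down, gripper open.
Joint ranges: [-2.77, 2.77], [-0.9, 2.22], [0.21, 2.48], [-1.53, 4.67], [0.24, 2.81], [-2.84, 2.84]. Speed limits (rad/s): [2.79, 2.79, 3.14, 3.14, 3.14, 3.14].

### API

Orientations are given as a unit quaternion [x, y, z, w].
In Python, from plant import * gives the robot as it stands.
- The arm moves only by the tool step_arm, never from a script. Its argument "commands" is a list of rows, each an object of numbers: "gripper": the gripper's target within -1 to 1 (shut at 1, half-way at 0, fully open at -1); "x", "y", "z": the shift along the tool's x, y, z in mm; "spin": the turn about the tool's z in degrees. A call has exactly 10 rows; each row shifts and turns the commanded pose from where the row before left it, along the tool's axes as they then stand; what a row does not reach is not made up. A row lasts 1/10 s, in which the tool goes at most 50 mm and 8.59 degrees, less where a joint would pass 70% of its speed; a pose out of reach is approached as far as the arm can. A call with a gripper value outside its range is refused whole. The fingers move at their own pace and stop on an object; "force" is the grip in N (left out, the last holds). Time passes only in rows, so rows that do not move let the fingers close, or fill a call up. It gives the time, the measured TCP pose, the force, the opening and the grip force at its end, in the units of the state.
- get_state(): the state, without advancing time (a new reading comes with each control period).
- read_camera(name): name is "scene" or "top" or "wrist"; returns a dict with "color" (384x512x3 uint8, red, green, blue), "z_map" (384x512 float32, m along the optical axis (not along the pixel's ray), 0 where there is no reading), "fx", "fy", "cx", "cy" (pixels), "eye" and "attitude" of the camera in the world; the wrist camera has in their place "mount" (4x4, takes a point from camera to tool coordinates, whose origin is the TCP and whose axes are the flange's). Camera axes: x right, y up, looking along -z (the intrinsics and any distortion apply to the point x, -y, -z); pixel columns grow to the right and rows downward; lengths in m; the calibration is good to about 2 mm. A picture is of the moment at which its call begins: read the wrist's pose just before it.
- sign_off(): hands the job in; it is judged then, once.
The state is a dict: "time": time; "qpos": joint angles; "dq": joint speeds; "joint_efforts": joint torques, N m; "eef_pos": TCP position; "tcp_rot": TCP orientation; "contact_force": force on the tool from outside, world axes, zero at the start; "wrist_torque": the same for the moment, N m; "opening": opening from 0.0 (shut) to 1.0 (fully open); "finger_force": force on a finger pad.
Only numpy, scipy, OpenCV 4.12 (cv2) and the standard library are available. Lean on these libraries where they do the work, as an engineer would, in place of code of your own. Each camera call takes 0.05 s, during which the arm holds its last target. There are 200 camera calls.

## Working session

There is one attempt and no reset: what is moved stays moved. The work goes in short steps, Python scripts to look and compute and a tool call to move; the robot and the scene stay as the last step left them, time stands still between calls to the robot, and variables do not carry over. Pictures are saved under pics/ and viewed, at most 10 in all, crops included, and the job is handed in when it is done.

Besides the shell and the picture viewer there is one more tool, called after ">>>" by a JSON object that holds its "name" and its "arguments", one argument or row to a line. step_arm: Moves the arm, as the interface text tells. Its arguments: {"type":"object","properties":{"commands":{"type":"array"},"force":{"type":"number"}},"required":["commands"]}

```bash
ls; mkdir -p pics
python3 - <<'E'
from plant import *
import cv2,numpy as np,pickle
s=get_state();print({k:np.round(v,3) for k,v in s.items()})
d={}
for n in("scene","top","wrist"):
    c=read_camera(n);d[n]=c
    print(n,{k:(np.round(v,3).tolist() if not hasattr(v,'shape') or v.size<20 else v.shape) for k,v in c.items()})
    cv2.imwrite(f"pics/{n}0.png",c["color"][:,:,::-1])
pickle.dump(d,open("d0.pkl","wb"))
E
```

```text
pics
{'time': np.float64(0.0), 'qpos': array([ 1.174,  0.287,  1.578, -0.   ,  1.279, -0.15 ]), 'dq': array([-0.   ,  0.001,  0.   , -0.002, -0.   ,  0.   ]), 'joint_efforts': array([-1.0000e-03, -4.0599e+01, -2.9263e+01, -0.0000e+00,  6.0000e-03,
        0.0000e+00]), 'eef_pos': array([0.165, 0.654, 0.244]), 'tcp_rot': array([ 0.123,  0.992, -0.001, -0.   ]), 'contact_force': array([0.031, 0.097, 0.173]), 'wrist_torque': array([ 0.029, -0.014,  0.035]), 'finger_force': np.float64(0.0), 'opening': np.float64(0.999)}
scene {'color': (384, 512, 3), 'z_map': (384, 512), 'fx': 378.227, 'fy': 378.227, 'cx': 257.202, 'cy': 192.549, 'eye': [0.09, -0.78, 0.724], 'attitude': [0.458, -0.123, -0.238, 0.848]}
top {'color': (384, 512, 3), 'z_map': (384, 512), 'fx': 470.162, 'fy': 470.162, 'cx': 256.254, 'cy': 197.261, 'eye': [0.271, 0.047, 1.543], 'attitude': [-0.071, 0.077, 0.725, -0.681]}
wrist {'color': (384, 512, 3), 'z_map': (384, 512), 'fx': 317.472, 'fy': 317.472, 'cx': 258.062, 'cy': 188.579, 'mount': [[-0.0, 0.945, 0.328, 0.084], [1.0, 0.0, 0.0, -0.0], [0.0, 0.328, -0.945, -0.129], [0.0, 0.0, 0.0, 1.0]]}
```

View pics/top0.png

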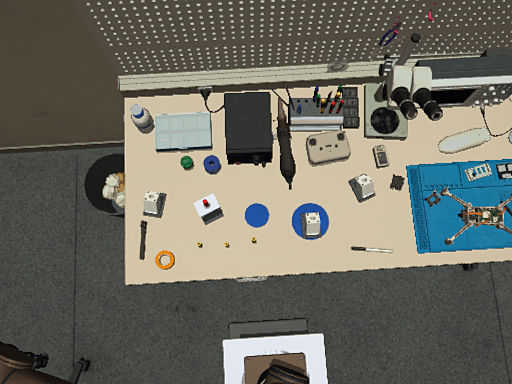

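View pics/scene0.png

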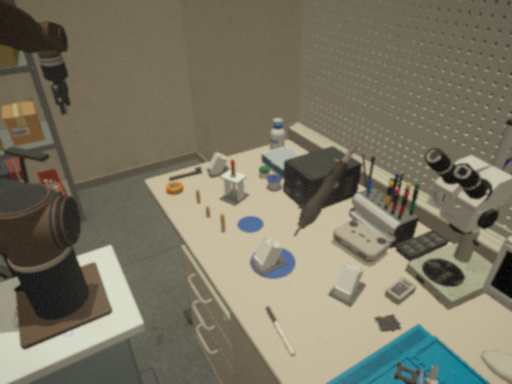

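Top view: the larger blue plate with a mount is at (310,222). A smaller bare blue disc, a look-alike, is at (257,215). The other mounts are at (153,203) and (363,185), the rod and stand at (207,206), and the posts at (200,245), (227,245) and (254,240). I'll confirm the plate by size.

```bash
cat > h.py <<'E'
import numpy as np,cv2
from scipy.spatial.transform import Rotation as R
def cam(c,s=None):
    """returns eye, rotation (camera->world)"""
    if "mount" in c:
        M=np.array(c["mount"]);Rt=R.from_quat(s["tcp_rot"]).as_matrix()
        return Rt@M[:3,3]+s["eef_pos"],Rt@M[:3,:3]
    return np.array(c["eye"]),R.from_quat(c["attitude"]).as_matrix()
def rays(c,uv,s=None):
    uv=np.atleast_2d(np.asarray(uv,float));e,A=cam(c,s)
    v=np.c_[(uv[:,0]-c["cx"])/c["fx"],-(uv[:,1]-c["cy"])/c["fy"],-np.ones(len(uv))]
    return e,v@A.T
def onz(c,uv,z,s=None):
    e,d=rays(c,uv,s);return e+d*((z-e[2])/d[:,2])[:,None]
def cloud(c,s=None):
    H,W=c["z_map"].shape;u,v=np.meshgrid(np.arange(W),np.arange(H))
    e,d=rays(c,np.c_[u.ravel(),v.ravel()],s)
    return (e+d*c["z_map"].reshape(-1,1)).reshape(H,W,3)
def proj(c,P,s=None):
    e,A=cam(c,s);q=(np.atleast_2d(P)-e)@A
    return np.c_[c["cx"]-c["fx"]*q[:,0]/q[:,2],c["cy"]+c["fy"]*q[:,1]/q[:,2]]
def blobs(m,amin=4):
    n,l,st,ce=cv2.connectedComponentsWithStats(m.astype(np.uint8))
    return [(st[i,4],ce[i],l==i) for i in range(1,n) if st[i,4]>=amin]
def hsv(c):return cv2.cvtColor(c["color"],cv2.COLOR_RGB2HSV).astype(int)
E
python3 - <<'E'
from h import *
import pickle
d=pickle.load(open("d0.pkl","rb"));t=d["top"];h=hsv(t);P=cloud(t)
roi=np.zeros(h.shape[:2],bool);roi[145:275,125:400]=1
for name,m in dict(blue=(abs(h[...,0]-112)<12)&(h[...,1]>150)&(h[...,2]>80),red=((h[...,0]<6)|(h[...,0]>174))&(h[...,1]>150)&(h[...,2]>80),brass=(h[...,0]>15)&(h[...,0]<32)&(h[...,1]>130)).items():
    for a,ce,l in blobs(m&roi):
        p=P[l];ys,xs=np.nonzero(l);hull=cv2.convexHull(np.c_[xs,ys].astype(np.float32))
        o=onz(t,hull[:,0],.003);(_,_),r=cv2.minEnclosingCircle(o[:,:2].astype(np.float32));cc=cv2.minEnclosingCircle(o[:,:2].astype(np.float32))[0]
        print(name,a,ce.round(1),"cloud med",np.median(p,0).round(3),"zmax",p[:,2].max().round(3),"circ",np.round(cc,3),round(r*2,3))
im=t["color"][140:280,130:390,::-1];cv2.imwrite("pics/topcrop.png",cv2.resize(im,None,fx=3,fy=3,interpolation=cv2.INTER_CUBIC))
E
```

```text
blue 163 [211.1 162.8] cloud med [0.718 0.167 0.039] zmax 0.047 circ [0.728 0.168] 0.055
blue 523 [309.  217.2] cloud med [ 0.523 -0.144  0.003] zmax 1.543 circ [ 0.509 -0.149] 0.121
blue 431 [256.4 214.8] cloud med [0.54  0.027 0.002] zmax 1.543 circ [0.54  0.026] 0.079
blue 11 [311.5 238.1] cloud med [ 0.451 -0.148  0.002] zmax 0.005 circ [ 0.451 -0.149] 0.03
red 4 [237.5 163. ] cloud med [0.712 0.079 0.039] zmax 0.044 circ [0.722 0.079] 0.01
red 14 [204.5 201.3] cloud med [0.567 0.183 0.143] zmax 0.148 circ [0.597 0.197] 0.013
brass 13 [253.5 238.8] cloud med [0.453 0.04  0.06 ] zmax 0.068 circ [0.462 0.043] 0.012
brass 14 [199.1 244.1] cloud med [0.449 0.215 0.049] zmax 0.056 circ [0.455 0.219] 0.017
brass 10 [226. 244.] cloud med [0.444 0.13  0.039] zmax 1.543 circ [0.449 0.132] 0.013
brass 140 [164.4 259.5] cloud med [0.41 0.33 0.02] zmax 0.028 circ [0.411 0.336] 0.06
```

View pics/topcrop.png

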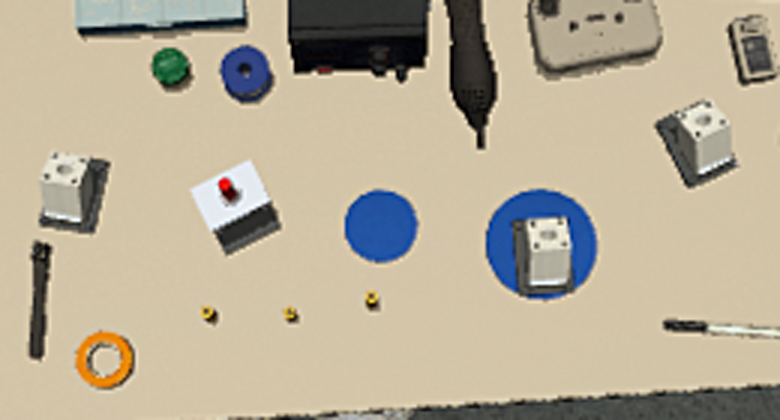

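The plate at (310,222) measures about 121 mm against 79 mm for the bare disc, so it is the one meant. I'll now measure the mount's lean and the face from depth.

Run:
```python
from h import *
import pickle
d=pickle.load(open("d0.pkl","rb"))
im=[]
for n in("top","scene"):
    c=d[n];P=cloud(c)
    m=(abs(P[...,0]-.509)<.07)&(abs(P[...,1]+.149)<.07)&(P[...,2]>.02)&(P[...,2]<.12)
    q=P[m];print(n,m.sum(),q.min(0).round(3),q.max(0).round(3))
    # normals via local plane fits
    N=np.cross(np.gradient(cv2.medianBlur(P.astype(np.float32)[...,0],3),axis=1)[...,None]*0+np.gradient(P,axis=1),np.gradient(P,axis=0));N/=np.linalg.norm(N,axis=2,keepdims=True)+1e-12
    N*=np.sign((N*(np.array(c["eye"])-P)).sum(2,keepdims=True))
    er=cv2.erode(m.astype(np.uint8),np.ones((3,3)))>0
    nn=N[er]; 
    f=nn[:,2]>.75; print(f.sum(),"face n",np.median(nn[f],0).round(3),"P",np.median(P[er][f],0).round(3)); g=~f;print("other n",np.median(nn[g],0).round(3),np.median(P[er][g],0).round(3))
    u=proj(c,[[.509,-.149,.04]])[0].astype(int);k=28
    im.append(cv2.resize(c["color"][u[1]-k:u[1]+k,u[0]-k:u[0]+k,::-1],(400,400),interpolation=cv2.INTER_CUBIC))
cv2.imwrite("pics/mount.png",np.hstack(im))
```

```text
top 322 [ 0.458 -0.172  0.02 ] [ 0.527 -0.128  0.085]
60 face n [ 0.012 -0.206  0.851] P [ 0.496 -0.147  0.067]
other n [-0.665  0.149  0.456] [ 0.484 -0.148  0.062]
scene 576 [ 0.459 -0.174  0.02 ] [ 0.526 -0.129  0.081]
95 face n [0.073 0.038 0.86 ] P [ 0.491 -0.155  0.066]
other n [-0.553 -0.532  0.245] [ 0.483 -0.169  0.051]
```

View pics/mount.png

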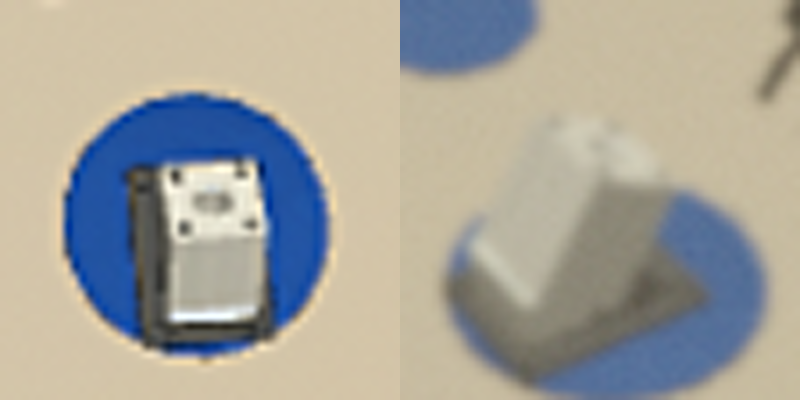

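The mount's bore leans away from the robot, towards +x. Since the tool stays vertical, the rod and post have to be pivoted in hand. Next I move above the rod.

>>> {"name": "step_arm", "arguments": {
  "commands": [
    {"x":-30,"y":-21,"gripper":-1},
    {"x":-30,"y":-21,"gripper":-1},
    {"x":-30,"y":-21,"gripper":-1},
    {"x":-30,"y":-21,"gripper":-1},
    {"x":-30,"y":-21,"gripper":-1},
    {"x":-30,"y":-21,"gripper":-1},
    {"x":-30,"y":-21,"gripper":-1},
    {"x":-30,"y":-21,"gripper":-1},
    {"x":-30,"y":-21,"gripper":-1},
    {"x":-30,"y":-21,"gripper":-1}
  ],
  "force": 20
}}

```text
invalid input
```

Run:
```python
from h import *
import pickle
d=pickle.load(open("d0.pkl","rb"))
t=d["top"];c=onz(t,[[309,217],[309,207],[299,217]],.003);print((c[1]-c[0]).round(4),(c[2]-c[0]).round(4))
# lean direction from dark/white points per view: side-face + base corners
print(onz(t,np.array([[128,175],[150,345],[272,335]])*56/400+(proj(t,[[.509,-.149,.04]])[0].astype(int)-28),.01).round(4))
# face corner holes top (px in crop -> face heights 78.5+3, 57.5+3)
```

```text
[ 0.0337 -0.0029  0.    ] [0.0021 0.0332 0.    ]
[[ 0.5303 -0.1205  0.01  ]
 [ 0.4508 -0.124   0.01  ]
 [ 0.4519 -0.1802  0.01  ]]
```

>>> {"name": "step_arm", "arguments": {
  "commands": [
    {"gripper":-1,"x":-30,"y":-21,"z":0,"spin":0},
    {"gripper":-1,"x":-30,"y":-21,"z":0,"spin":0},
    {"gripper":-1,"x":-30,"y":-21,"z":0,"spin":0},
    {"gripper":-1,"x":-30,"y":-21,"z":0,"spin":0},
    {"gripper":-1,"x":-30,"y":-21,"z":0,"spin":0},
    {"gripper":-1,"x":-30,"y":-21,"z":0,"spin":0},
    {"gripper":-1,"x":-30,"y":-21,"z":0,"spin":0},
    {"gripper":-1,"x":-30,"y":-21,"z":0,"spin":0},
    {"gripper":-1,"x":-30,"y":-21,"z":0,"spin":0},
    {"gripper":-1,"x":-30,"y":-21,"z":0,"spin":0}
  ],
  "force": 20
}}

```text
time: 1.15
eef_pos: [0.4051, 0.3763, 0.245]
tcp_rot: [0.123, 0.992, -0.0, -0.0]
contact_force: [0.6, 0.2, 0.8]
opening: 0.999
finger_force: 0.0
```

>>> {"name": "step_arm", "arguments": {
  "commands": [
    {"gripper":-1,"x":-34,"y":-24.5,"z":0,"spin":0},
    {"gripper":-1,"x":-34,"y":-24.5,"z":0,"spin":0},
    {"gripper":-1,"x":-34,"y":-24.5,"z":0,"spin":0},
    {"gripper":-1,"x":-34,"y":-24.5,"z":0,"spin":0},
    {"gripper":-1,"x":-34,"y":-25,"z":0,"spin":0},
    {"gripper":-1,"x":-34,"y":-25,"z":0,"spin":0},
    {"gripper":-1,"x":0,"y":0,"z":0,"spin":-8},
    {"gripper":-1,"x":0,"y":0,"z":0,"spin":-8},
    {"gripper":-1,"x":0,"y":0,"z":0,"spin":0},
    {"gripper":-1,"x":0,"y":0,"z":0,"spin":0}
  ]
}}

```text
time: 2.15
eef_pos: [0.5659, 0.1843, 0.245]
tcp_rot: [-0.015, 1.0, -0.0, -0.0]
contact_force: [0.8, -0.1, -0.7]
opening: 1.0
finger_force: 0.0
```

```bash
cat >> h.py <<'E'
def snap(tag,n="wrist"):
    from plant import get_state,read_camera
    s=get_state();c=read_camera(n);cv2.imwrite(f"pics/{tag}.png",c["color"][:,:,::-1]);return s,c
def totool(s,p,from_tcp=True):
    "world point -> tool-frame mm relative to TCP"
    return (np.atleast_2d(p)-s["eef_pos"])@R.from_quat(s["tcp_rot"]).as_matrix()*1000
E
python3 - <<'E'
from h import *
s,c=snap("w1");h=hsv(c);P=cloud(c,s)
m=((h[...,0]<6)|(h[...,0]>174))&(h[...,1]>130)&(h[...,2]>60)
for a,ce,l in blobs(m,60):
    q=P[l];q=q[(q[:,2]>0)&(q[:,2]<.2)];top=q[q[:,2]>q[:,2].max()-.006]
    print(a,ce.round(0),"zmax",q[:,2].max().round(4),"top",top.mean(0).round(4),len(top),"rng",np.ptp(top,axis=0).round(4), "all", q.mean(0).round(4))
    print(totool(s,top.mean(0)).round(1))
m=(abs(P[...,2]-.085)<.004)&(h[...,1]<70)&(h[...,2]>120)
for a,ce,l in blobs(m,300):print("plate",a,ce.round(0),P[l].mean(0).round(4),np.ptp(P[l],axis=0).round(3))
print(s["eef_pos"],s["tcp_rot"])
E
```

```text
146 [258. 180.] zmax 0.1328 top [0.5621 0.1838 0.1296] 26 rng [0.003  0.0106 0.0059] all [0.5623 0.1833 0.1175]
[[  3.7  -0.4 115.3]]
210 [257. 195.] zmax 0.146 top [0.5668 0.1832 0.1441] 207 rng [0.0133 0.0111 0.0058] all [0.5668 0.1831 0.144 ]
[[ -1.   -1.2 100.9]]
plate 2890 [259. 173.] [0.5659 0.1841 0.0855] [0.072 0.083 0.005]
[0.56589021 0.18431332 0.24497929] [-1.48270443e-02  9.99890022e-01 -3.35272787e-05 -3.17804696e-04]
```

View pics/w1.png

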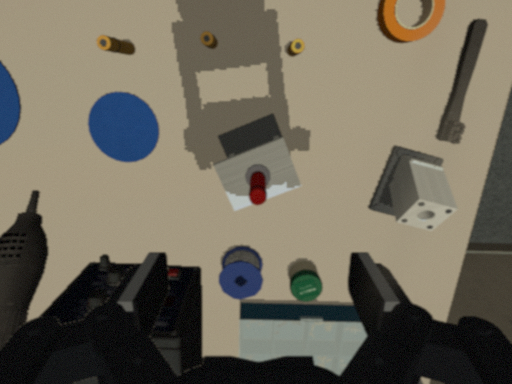

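The red rod top is at (257,195), 1 mm off the tool axis. Descending to grip the handle.

>>> {"name": "step_arm", "arguments": {
  "commands": [
    {"gripper":-1,"x":-1,"y":-1,"z":35,"spin":0},
    {"gripper":-1,"x":0,"y":0,"z":35,"spin":0},
    {"gripper":-1,"x":0,"y":0,"z":30,"spin":0},
    {"gripper":-1,"x":0,"y":0,"z":25,"spin":0},
    {"gripper":1,"x":0,"y":0,"z":0,"spin":0},
    {"gripper":1,"x":0,"y":0,"z":0,"spin":0},
    {"gripper":1,"x":0,"y":0,"z":0,"spin":0},
    {"gripper":1,"x":0,"y":0,"z":0,"spin":0},
    {"gripper":1,"x":0,"y":0,"z":0,"spin":0},
    {"gripper":1,"x":0,"y":0,"z":0,"spin":0}
  ],
  "force": 25
}}

```text
time: 3.2
eef_pos: [0.5681, 0.1836, 0.1221]
tcp_rot: [-0.016, 1.0, 0.0, 0.001]
contact_force: [-0.5, 1.3, 3.3]
opening: 0.153
finger_force: 25.2
```

>>> {"name": "step_arm", "arguments": {
  "commands": [
    {"gripper":1,"x":0,"y":0,"z":-15,"spin":0},
    {"gripper":1,"x":0,"y":0,"z":-35,"spin":0},
    {"gripper":1,"x":0,"y":0,"z":-40,"spin":0},
    {"gripper":1,"x":0,"y":0,"z":-30,"spin":0},
    {"gripper":1,"x":10,"y":-40,"z":0,"spin":0},
    {"gripper":1,"x":10,"y":-50,"z":0,"spin":0},
    {"gripper":1,"x":10,"y":-50,"z":0,"spin":0},
    {"gripper":1,"x":10,"y":-50,"z":0,"spin":0},
    {"gripper":1,"x":10,"y":-50,"z":0,"spin":0},
    {"gripper":1,"x":12,"y":-28,"z":0,"spin":0}
  ]
}}

```text
time: 4.2
eef_pos: [0.5139, -0.0858, 0.2414]
tcp_rot: [-0.015, 1.0, -0.001, 0.0]
contact_force: [1.1, -0.0, -0.2]
opening: 0.154
finger_force: 24.9
```

Run:
```python
from h import *
s,c=snap("w2");h=hsv(c);P=cloud(c,s)
print(s["eef_pos"],s["tcp_rot"],s["contact_force"],s["opening"])
g=(P[...,2]>.053)&(P[...,2]<.082)&(abs(P[...,0]-.509)<.035)&(abs(P[...,1]+.149)<.035)&(h[...,2]>150)&(h[...,1]<60)
l=max(blobs(g,50),key=lambda b:b[0])[2]
q=P[l];
# ransac-free: iterate LS plane
for _ in range(6):
    A=np.c_[q[:,:2],np.ones(len(q))];k=np.linalg.lstsq(A,q[:,2],rcond=None)[0];r=q[:,2]-A@k;q=q[abs(r)<max(.002,1.5*r.std())]
n=np.r_[-k[:2],1];n/=np.linalg.norm(n);print("plane n",n.round(3),len(q),"lean",np.degrees(np.arccos(n[2])).round(1),"yaw",np.degrees(np.arctan2(n[1],n[0])).round(1),"mean",q.mean(0).round(4))
b=(h[...,0]>100)&(h[...,0]<124)&(h[...,1]>150)
for a,ce,l in blobs(b,300):
    ys,xs=np.nonzero(l);o=onz(c,cv2.convexHull(np.c_[xs,ys].astype(np.float32))[:,0],.003,s)[:,:2].astype(np.float32)
    print("blue",a,ce.round(0),cv2.minEnclosingCircle(o))
```

```text
[ 0.51394242 -0.08577961  0.24136703] [-1.50591544e-02  9.99886269e-01 -6.80525183e-04  4.56619776e-04] [ 1.06000731 -0.04460975 -0.19346759] 0.1539129761766937
plane n [0.506 0.002 0.863] 247 lean 30.4 yaw 0.2 mean [ 0.5202 -0.1546  0.062 ]
blue 3356 [209. 156.] ((0.508499026298523, -0.1497463881969452), 0.06009119004011154)
blue 2019 [343. 177.] ((0.5399426221847534, 0.025261158123612404), 0.03891897574067116)
```

View pics/w2.png

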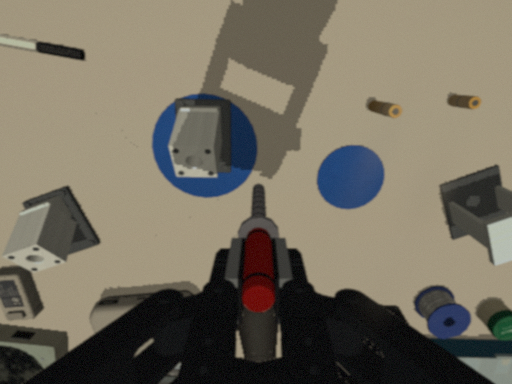

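The mount's face is around (196,160) and the rod is held upright, with its tip at (258,188). I'll measure the bore's mouth and the four face holes.

Run:
```python
from h import *
from plant import *
import pickle
S=[];
for i in range(2):
    s=get_state();c=read_camera("wrist");S.append(c["color"].astype(float))
c["color"]=np.mean(S,0).astype(np.uint8);pickle.dump((s,c),open("w2.pkl","wb"))
h=hsv(c)
V=h[...,2];face=np.zeros(V.shape,np.uint8)
x0,y0,x1,y1=165,140,222,182
print("\n".join("".join("%4d"%v for v in V[y,x0:x1:1]) for y in range(146,180)))
```

```text
118 117 121 124 129 129 130 134 126 116 112 111 111 109 109 110 109 109 109 110 108 107 110 109 107 109 110 110 110 107 111 110 108 111 109 108 109 106 106 107 105 107 107 107 109 108 109 106 101  95  89  80  75  68  68  66  62
 116 119 120 127 133 135 141 148 134 119 111 110 111 111 109 108 111 111 110 111 110 110 110 109 110 110 107 106 109 111 111 110 111 109 110 109 109 110 108 106 107 107 106 107 107 109 109 109 103  93  88  83  74  70  67  66  61
 118 116 121 124 132 137 146 152 143 121 107 107 112 110 112 112 109 112 111 109 109 109 109 111 109 110 110 110 112 111 113 112 111 111 110 110 108 109 107 107 107 107 108 107 108 110 110 110 102  95  88  82  75  69  68  67  62
 116 117 118 124 129 135 136 139 130 112  99  95  94 102 106 109 112 112 112 111 111 110 110 112 108 110 112 111 111 111 109 112 111 110 110 109 110 109 108 106 103 102  98 100 106 106 107 107 106  95  90  82  76  69  66  66  58
 117 116 118 123 131 133 128 118 103  93  78  74  73  82  89  95 105 108 111 111 110 111 111 109 111 109 112 113 112 113 112 110 111 110 108 108 109 107 105 102  94  86  82  83  84  91 
[... 5984 characters left out ...]
5 118 110 112
 121 117 117 114 115 113 114 114 112 114 117 121 125 131 136 141 142 139 134 134 135 141 148 152 154 156 157 157 154 154 155 155 155 156 157 156 156 161 162 164 163 164 162 162 161 157 150 144 141 140 147 150 142 132 125 118 114
 128 119 119 115 115 116 114 113 112 113 115 115 118 120 126 127 128 126 126 128 127 128 129 131 131 131 131 130 131 131 132 131 133 131 132 132 133 133 133 134 134 136 133 135 136 136 132 132 130 131 133 136 133 131 125 118 115
 147 126 121 117 116 113 115 115 113 114 113 115 114 116 117 117 118 117 117 116 118 118 118 118 118 118 117 120 118 120 118 119 120 119 119 121 121 120 121 119 120 119 120 118 121 120 120 118 119 121 120 123 121 123 118 117 115
```

Run:
```python
from h import *
import pickle
s,c=pickle.load(open("w2.pkl","rb"))
A,B,C,D=[np.array([*p,1.]) for p in((177,152),(209,152.5),(182.3,173.5),(212,173.6))]
x=np.cross(np.cross(A,D),np.cross(B,C));x=x[:2]/x[2]
m=onz(c,x,.068,s)[0];print(x,"mouth",m.round(4),"tool",totool(s,m).round(1))
n=np.array([.5,0,.866])
e,d=rays(c,[A[:2],B[:2],C[:2],D[:2]],s);q=e+d*(((m-e)@n)/(d@n))[:,None];print((q-m).round(4))
```

```text
[195.28686762 163.28560973] mouth [ 0.5094 -0.1484  0.068 ] tool [[  5.9 -62.2 173.2]]
[[-0.0125 -0.0155  0.0072]
 [-0.0128  0.0148  0.0074]
 [ 0.0131 -0.0151 -0.0075]
 [ 0.0122  0.0152 -0.007 ]]
```

Mouth is at (0.509,-0.148,0.068) m, with the hole pattern square to within 0.5 mm, and it agrees with the plate centre. Now I move the upright rod over the mouth and lower the tip into it.

>>> {"name": "step_arm", "arguments": {
  "commands": [
    {"gripper":1,"x":2,"y":-20,"z":0,"spin":0},
    {"gripper":1,"x":2,"y":-21,"z":0,"spin":0},
    {"gripper":1,"x":2,"y":-21,"z":0,"spin":0},
    {"gripper":1,"x":0,"y":0,"z":20,"spin":0},
    {"gripper":1,"x":0,"y":0,"z":20,"spin":0},
    {"gripper":1,"x":0,"y":0,"z":8,"spin":0},
    {"gripper":1,"x":0,"y":0,"z":4,"spin":0},
    {"gripper":1,"x":0,"y":0,"z":4,"spin":0},
    {"gripper":1,"x":0,"y":0,"z":4,"spin":0},
    {"gripper":1,"x":0,"y":0,"z":0,"spin":0}
  ]
}}

```text
time: 5.35
eef_pos: [0.5112, -0.1452, 0.181]
tcp_rot: [-0.016, 1.0, -0.001, 0.001]
contact_force: [0.1, -1.9, -0.9]
opening: 0.158
finger_force: 24.9
```

Run:
```python
from h import *
s,c=snap("w3");print(s["eef_pos"],s["contact_force"],s["wrist_torque"])
im=c["color"][90:290,160:360,::-1];cv2.imwrite("pics/w3c.png",cv2.resize(im,(600,600),interpolation=cv2.INTER_CUBIC))
```

```text
[ 0.51122828 -0.14516119  0.18099279] [ 0.14519698 -1.9284913  -0.92317226] [-0.37983364 -0.1738765  -0.05271238]
```

View pics/w3c.png

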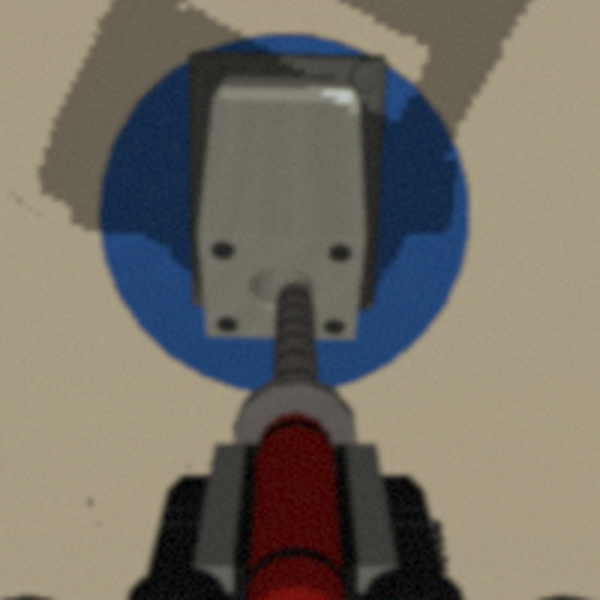

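The tip, at crop pixel (295,290), sits about 3.5 mm to +y of the bore centre at (281,285). I lift, shift and lower again.

>>> {"name": "step_arm", "arguments": {
  "commands": [
    {"gripper":1,"x":0,"y":0,"z":-6,"spin":0},
    {"gripper":1,"x":0,"y":0,"z":-6,"spin":0},
    {"gripper":1,"x":1.5,"y":-3.3,"z":0,"spin":0},
    {"gripper":1,"x":0,"y":0,"z":0,"spin":0},
    {"gripper":1,"x":0,"y":0,"z":5,"spin":0},
    {"gripper":1,"x":0,"y":0,"z":4,"spin":0},
    {"gripper":1,"x":0,"y":0,"z":3,"spin":0},
    {"gripper":1,"x":0,"y":0,"z":2,"spin":0},
    {"gripper":1,"x":0,"y":0,"z":0,"spin":0},
    {"gripper":1,"x":0,"y":0,"z":0,"spin":0}
  ]
}}

```text
time: 6.4
eef_pos: [0.5092, -0.1481, 0.1782]
tcp_rot: [-0.016, 1.0, 0.0, -0.0]
contact_force: [0.6, 0.1, -0.9]
opening: 0.157
finger_force: 24.9
```

Run:
```python
from h import *
s,c=snap("w4");print(s["eef_pos"],s["contact_force"],s["wrist_torque"])
im=c["color"][90:290,160:360,::-1];cv2.imwrite("pics/w4c.png",cv2.resize(im,(600,600),interpolation=cv2.INTER_CUBIC))
V=hsv(c)[...,2]
# corner holes centre columns and rod column near tip
for y in range(170,212,3): print(y,V[y,225:285:2])
```

```text
[ 0.50917301 -0.14814268  0.17823589] [ 0.63203376  0.10147991 -0.87127298] [ 0.00535238  0.013171   -0.01440811]
170 [ 60  40  82 111 111 113 113 110 109 113 110 112 110 111 109 111 111 109
 113 110 109 111 108 108 107 107 110 108 110 111]
173 [ 58  41  87 115 112 111 104 108 113 115 114 115 111 114 110 116 116 113
 115 115 116 111 114 108 109 108 111 113 115 115]
176 [ 57  42  79 114  95  51  40  45  89 116 113 114 111 113 114 114 117 115
 114 112 111 113 110 107  94  59  52  73 104 114]
179 [ 60  40  72 109 104  72  52  61  96 112 112 113 115 112 115 112 116 113
 112 110 109 111 111 110  80  42  38  55  99 110]
182 [ 65  40  66 108 114 113 115 114 113 113 112 115 112 111 114 113 108 107
 110 110 112 110 110 115 114 111 110 112 114 103]
185 [ 92  43  64 106 113 115 115 110 114 111 111 107  97 102  91  66  57  56
  66  87 100 115 115 114 114 113 111 113 115  96]
188 [102  65  59 106 113 113 111 116 112 113 109  91  91  93  59  50  49  53
  45  53  83 100 113 111 112 114 113 115 114  90]
191 [ 99  62  76 100 111 114 115 112 113 114 112 101  93  89  58  49  46  48
  47  52  81 104 114 110 113 113 114 112 110  83]
194 [111  78  71  97 114 111 115 117 116 114 112 114 114  96  57  52  57  55
  56  53  95 113 115 115 115 115 111 112 109  78]
197 [117 118 115 105 112 114 116 115 114 109 111 111 110  96  54  49  51  52
  50  49  89 114 112 113 113 113 113 113 107 107]
200 [119 118 119 111 113  97  59  57  82 111 109 113 115  93  54  52  51  56
  51  54  88 114 111 104  84  77  97 114 104 115]
203 [118 115 116 112 112  91  57  48  77 110 113 115 112  92  45  53  59  56
  54  50  83 111 109  84  43  39  65 108 104 118]
206 [116 111 113 115 110 112 110 108 109 109 109 108 108  77  52  47  49  46
  52  52  71 103 107 104 103  99 104 104 109 117]
209 [114 114 114 113 114 115 116 117 118 115 116 114 112  81  46  56  59  60
  56  49  75 112 115 118 115 114 114 115 117 114]
```

>>> {"name": "step_arm", "arguments": {
  "commands": [
    {"gripper":1,"x":0,"y":-1.6,"z":1.5,"spin":0},
    {"gripper":1,"x":0,"y":0,"z":1.5,"spin":0},
    {"gripper":1,"x":-5,"y":0,"z":0,"spin":0},
    {"gripper":1,"x":-5,"y":0,"z":0.5,"spin":0},
    {"gripper":1,"x":-5,"y":0,"z":0.7,"spin":0},
    {"gripper":1,"x":-5,"y":0,"z":0.8,"spin":0},
    {"gripper":1,"x":-5,"y":0,"z":1,"spin":0},
    {"gripper":1,"x":-5,"y":0,"z":1.2,"spin":0},
    {"gripper":1,"x":0,"y":0,"z":0,"spin":0},
    {"gripper":1,"x":0,"y":0,"z":0,"spin":0}
  ]
}}

```text
time: 7.45
eef_pos: [0.5396, -0.1488, 0.1709]
tcp_rot: [-0.016, 1.0, -0.0, 0.0]
contact_force: [-1.5, -0.1, 1.7]
opening: 0.154
finger_force: 25.5
```

```bash
cat > rod.py <<'E'
from h import *
def tilt(s,c):
    "red handle + dark shank axis from depth cloud, in tool-aligned lean plane"
    h=hsv(c);P=cloud(c,s);m=((h[...,0]<6)|(h[...,0]>174))&(h[...,1]>130)&(h[...,2]>50)&(c["z_map"]>0)
    ys,xs=np.nonzero(m);q=P[m];t=totool(s,q)
    k=(abs(t[:,1])<12)&(abs(t[:,0])<70)&(t[:,2]>-50)&(t[:,2]<80);t=t[k]
    b=np.array([[z,np.median(t[abs(t[:,2]-z)<2][:,0]),(abs(t[:,2]-z)<2).sum()] for z in range(-40,70,3) if (abs(t[:,2]-z)<2).sum()>8])
    return b
if __name__=="__main__":
    import sys
    s,c=snap(sys.argv[1]);print(s["eef_pos"].round(4),s["contact_force"].round(2),s["wrist_torque"].round(2));print(tilt(s,c).round(1).tolist())
E
python3 rod.py w5; python3 -c "
import cv2;a=cv2.imread('pics/w5.png');cv2.imwrite('pics/w5c.png',cv2.resize(a[90:330,130:380],None,fx=2.4,fy=2.4))"
```

```text
[ 0.5396 -0.1488  0.1709] [-1.54 -0.08  1.74] [-0.02  0.27  0.  ]
[[-25.0, 1.4, 179.0], [-22.0, 0.2, 696.0], [-19.0, 3.8, 251.0], [-16.0, 4.7, 109.0], [-13.0, 5.8, 200.0], [-10.0, 6.5, 215.0], [-7.0, 7.2, 189.0], [-4.0, 7.9, 184.0], [-1.0, 8.7, 184.0], [2.0, 9.5, 164.0], [5.0, 10.3, 157.0], [8.0, 11.0, 157.0], [11.0, 11.7, 142.0], [14.0, 12.7, 122.0], [17.0, 13.3, 129.0], [20.0, 14.0, 113.0], [23.0, 15.1, 61.0], [26.0, 15.8, 53.0]]
```

View pics/w5c.png

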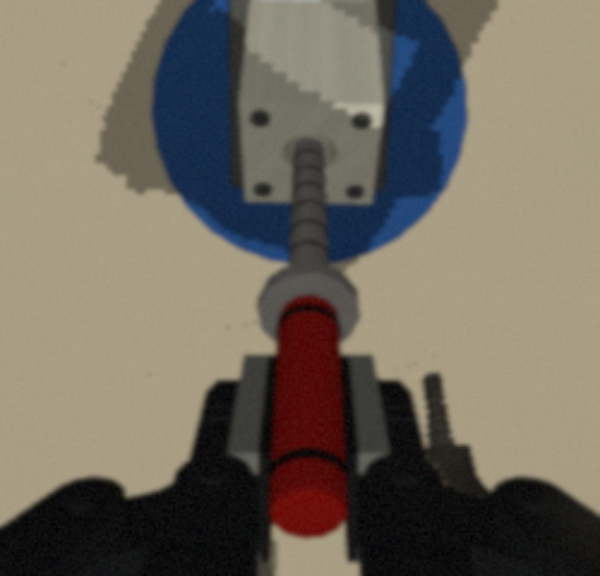

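The rod's tip is in the bore at crop (308,150), and the rod has pivoted to about 15° under a light force. Continuing to 30°, then pushing along the axis.

>>> {"name": "step_arm", "arguments": {
  "commands": [
    {"gripper":1,"x":-4.2,"y":0,"z":1.4,"spin":0},
    {"gripper":1,"x":-4.2,"y":0,"z":1.7,"spin":0},
    {"gripper":1,"x":-4.2,"y":0,"z":2,"spin":0},
    {"gripper":1,"x":-4.2,"y":0,"z":2.3,"spin":0},
    {"gripper":1,"x":-4.2,"y":0,"z":2.5,"spin":0},
    {"gripper":1,"x":-4.2,"y":0,"z":2.8,"spin":0},
    {"gripper":1,"x":1.5,"y":0,"z":2.6,"spin":0},
    {"gripper":1,"x":1.5,"y":0,"z":2.6,"spin":0},
    {"gripper":1,"x":0,"y":0,"z":0,"spin":0},
    {"gripper":1,"x":0,"y":0,"z":0,"spin":0}
  ]
}}

```text
time: 8.5
eef_pos: [0.5609, -0.1479, 0.1525]
tcp_rot: [-0.016, 1.0, 0.0, -0.0]
contact_force: [-1.5, 0.0, -0.9]
opening: 0.157
finger_force: 25.5
```

```bash
python3 rod.py w6
```

```text
[ 0.5609 -0.1479  0.1525] [-1.52  0.03 -0.85] [-0.03  0.3   0.02]
[[-25.0, -0.1, 229.0], [-22.0, -0.4, 580.0], [-19.0, 1.9, 285.0], [-16.0, 5.0, 215.0], [-13.0, 5.9, 285.0], [-10.0, 7.5, 273.0], [-7.0, 9.1, 256.0], [-4.0, 10.5, 250.0], [-1.0, 12.1, 238.0], [2.0, 13.7, 235.0], [5.0, 15.3, 219.0], [8.0, 17.1, 199.0], [11.0, 18.5, 192.0], [14.0, 20.1, 171.0], [17.0, 21.1, 123.0], [20.0, 23.4, 117.0], [23.0, 23.9, 44.0]]
```

>>> {"name": "step_arm", "arguments": {
  "commands": [
    {"gripper":1,"x":0.6,"y":0,"z":2.6,"spin":0},
    {"gripper":1,"x":1.5,"y":0,"z":2.6,"spin":0},
    {"gripper":1,"x":1.5,"y":0,"z":2.6,"spin":0},
    {"gripper":1,"x":0,"y":0,"z":0,"spin":0},
    {"gripper":1,"x":0,"y":0,"z":0,"spin":0},
    {"gripper":1,"x":0,"y":0,"z":0,"spin":0},
    {"gripper":1,"x":0,"y":0,"z":0,"spin":0},
    {"gripper":1,"x":0,"y":0,"z":0,"spin":0},
    {"gripper":1,"x":0,"y":0,"z":0,"spin":0},
    {"gripper":1,"x":0,"y":0,"z":0,"spin":0}
  ]
}}

```text
time: 9.55
eef_pos: [0.5618, -0.1488, 0.1499]
tcp_rot: [-0.016, 1.0, -0.001, 0.006]
contact_force: [3.0, 2.1, 8.7]
opening: 0.155
finger_force: 26.8
```

>>> {"name": "step_arm", "arguments": {
  "commands": [
    {"gripper":1,"x":1.5,"y":0,"z":2.6,"spin":0},
    {"gripper":1,"x":1.5,"y":0,"z":2.6,"spin":0},
    {"gripper":1,"x":1.5,"y":0,"z":2.6,"spin":0},
    {"gripper":1,"x":0,"y":0,"z":0,"spin":0},
    {"gripper":1,"x":0,"y":0,"z":0,"spin":0},
    {"gripper":1,"x":0,"y":0,"z":0,"spin":0},
    {"gripper":1,"x":0,"y":0,"z":0,"spin":0},
    {"gripper":1,"x":0,"y":0,"z":0,"spin":0},
    {"gripper":1,"x":0,"y":0,"z":0,"spin":0},
    {"gripper":1,"x":0,"y":0,"z":0,"spin":0}
  ]
}}

```text
time: 10.55
eef_pos: [0.5633, -0.15, 0.1482]
tcp_rot: [-0.015, 1.0, -0.003, 0.014]
contact_force: [10.7, 3.2, 20.3]
opening: 0.156
finger_force: 30.0
```

```bash
python3 rod.py w7
python3 - <<'E'
from h import *
from plant import *
s=get_state();c=read_camera("wrist");P=cloud(c,s);h=hsv(c)
n=np.array([.5,.01,.866]);m=np.array([.5094,-.1484,.068])
q=P-m;a=q@n;r=np.linalg.norm(q-a[...,None]*n,axis=2)
k=(r<.016)&(c["z_map"]>0)&(a>.003)&(a<.14)
for lo in np.arange(.0,.14,.003):
    w=k&(a>=lo)&(a<lo+.003)
    if w.sum()>3: print(round(lo*1000),w.sum(),(np.percentile(np.abs(q[w][:,1]),95)*1000).round(1),h[w].mean(0).round(0),"x-off",((q[w]-a[w][:,None]*n)@np.array([.866,0,-.5])).mean().round(4))
E
```

```text
[ 0.5633 -0.15    0.1482] [10.68  3.16 20.33] [ 1.   -1.38 -0.16]
[[-25.0, -1.4, 324.0], [-22.0, -0.9, 542.0], [-19.0, 1.7, 246.0], [-16.0, 4.3, 267.0], [-13.0, 5.8, 319.0], [-10.0, 7.5, 284.0], [-7.0, 9.4, 274.0], [-4.0, 11.2, 273.0], [-1.0, 12.9, 267.0], [2.0, 14.7, 249.0], [5.0, 16.5, 231.0], [8.0, 18.5, 211.0], [11.0, 20.3, 199.0], [14.0, 21.8, 157.0], [17.0, 24.5, 112.0], [20.0, 24.7, 75.0]]
3 53 6.7 [18. 23. 73.] x-off -0.0016
6 42 6.1 [16. 22. 76.] x-off -0.0018
9 49 6.0 [18. 23. 71.] x-off -0.0018
12 55 6.5 [16. 21. 69.] x-off -0.0019
15 52 6.4 [17. 22. 76.] x-off -0.0018
18 48 5.7 [19. 23. 75.] x-off -0.002
21 56 6.4 [27. 25. 62.] x-off -0.0022
24 62 6.2 [33. 25. 72.] x-off -0.0019
27 57 6.2 [30. 24. 72.] x-off -0.0021
30 60 6.6 [34. 25. 63.] x-off -0.0021
33 65 5.9 [32. 25. 70.] x-off -0.0022
36 63 6.3 [33. 24. 74.] x-off -0.0023
39 63 6.3 [33. 24. 69.] x-off -0.0023
42 70 6.2 [32. 25. 66.] x-off -0.0023
45 71 6.4 [32. 23. 74.] x-off -0.0023
48 75 6.2 [16. 24. 76.] x-off -0.0025
51 69 6.0 [18. 23. 64.] x-off -0.0028
57 9 12.7 [16. 33. 87.] x-off -0.007
60 178 12.4 [17. 26. 
[... 367 characters left out ...]
 28. 146.  72.] x-off -0.0025
90 323 14.9 [ 35. 145.  66.] x-off -0.0034
93 328 15.0 [ 42. 141.  66.] x-off -0.0042
96 350 14.9 [ 34. 144.  65.] x-off -0.0052
99 355 14.3 [ 34. 150.  66.] x-off -0.0061
102 343 14.0 [ 38. 155.  65.] x-off -0.0068
105 333 13.5 [ 33. 167.  69.] x-off -0.0072
108 269 8.5 [ 47. 167.  56.] x-off -0.007
111 351 8.6 [ 45. 156.  58.] x-off -0.0072
114 358 9.7 [ 36. 170.  66.] x-off -0.0061
117 525 9.3 [ 26. 178.  82.] x-off -0.0026
120 127 10.1 [55. 42. 30.] x-off -0.0021
123 61 10.6 [75. 49. 24.] x-off -0.009
126 78 10.9 [52. 51. 39.] x-off -0.0065
129 50 10.8 [46. 56. 48.] x-off -0.0052
132 44 10.5 [37. 56. 53.] x-off -0.0061
135 23 10.3 [36. 45. 46.] x-off -0.0089
```

The rod stopped firmly, with 23 N along the axis and its axis parallel to the bore. The collar sits 60 mm from the face and the handle end 119 mm, so the bore is **18 mm** deep and post_a (38 mm) fits. I withdraw along the axis.

>>> {"name": "step_arm", "arguments": {
  "commands": [
    {"gripper":1,"x":-4,"y":0,"z":-7,"spin":0},
    {"gripper":1,"x":-7,"y":0,"z":-12,"spin":0},
    {"gripper":1,"x":-9,"y":0,"z":-16,"spin":0},
    {"gripper":1,"x":-9,"y":0,"z":-16,"spin":0},
    {"gripper":1,"x":-4,"y":0,"z":-12,"spin":0},
    {"gripper":1,"x":0,"y":30,"z":-8,"spin":0},
    {"gripper":1,"x":-4,"y":40,"z":0,"spin":0},
    {"gripper":1,"x":-6,"y":45,"z":0,"spin":0},
    {"gripper":1,"x":-6,"y":45,"z":0,"spin":0},
    {"gripper":1,"x":-6,"y":45,"z":0,"spin":0}
  ]
}}

```text
time: 11.65
eef_pos: [0.6012, 0.0598, 0.2081]
tcp_rot: [-0.016, 1.0, -0.0, -0.0]
contact_force: [0.6, -0.9, -1.4]
opening: 0.155
finger_force: 25.9
```

```bash
cat > rod2.py <<'E'
from h import *
import sys
s,c=snap(sys.argv[1]);P=cloud(c,s);t=totool(s,P.reshape(-1,3)).reshape(P.shape);h=hsv(c)
print(s["eef_pos"].round(4),s["tcp_rot"].round(3),s["contact_force"].round(2))
red=((h[...,0]<8)|(h[...,0]>172))&(h[...,1]>130)&(h[...,2]>50)&(abs(t[...,1])<10)&(t[...,2]>8)&(t[...,2]<60)&(c["z_map"]>0)
# front surface of the handle: fit line x,y vs z
q=t[red];kx=np.polyfit(q[:,2],q[:,0],1);ky=np.polyfit(q[:,2],q[:,1],1);print("red n",len(q),"tilt",np.degrees(np.arctan(kx[0])).round(1),"sideways",np.degrees(np.arctan(ky[0])).round(1))
# shank: below handle, dark, near the extrapolated line
zz=t[...,2];dx=t[...,0]-np.polyval(kx,zz);dy=t[...,1]-np.polyval(ky,zz)
m=(abs(dx)<12)&(abs(dy)<6)&(zz>15)&(zz<150)&(h[...,1]<120)&(c["z_map"]>0)&(zz<float(sys.argv[2]) if len(sys.argv)>2 else zz<150)
l=max(blobs(m,20),key=lambda b:b[0])[2];q=t[l]
for lo in range(15,150,8):
    w=(q[:,2]>=lo)&(q[:,2]<lo+8)
    if w.sum()>5:print(lo,w.sum(),q[w].mean(0).round(1),np.ptp(q[w][:,1]).round(1))
print("tip (front surface) tool",q[q[:,2]>np.percentile(q[:,2],97)].mean(0).round(1))
E
python3 rod2.py w8
```

```text
[0.6012 0.0598 0.2081] [-0.016  1.    -0.    -0.   ] [ 0.63 -0.89 -1.44]
red n 525 tilt 28.3 sideways -2.8
15 358 [29.2 -0.8 20.6] 11.8
23 23 [27.3 -3.5 23.9] 11.9
31 182 [31.8  0.  35.4] 8.9
39 183 [36.1 -0.4 42.9] 8.6
47 163 [40.6 -0.5 50.9] 8.3
55 142 [45.4 -0.8 59. ] 8.0
63 112 [50.  -0.8 66.9] 7.5
71 102 [54.5 -1.1 74.6] 7.1
79 94 [59.  -1.3 82.8] 6.7
87 59 [63.4 -1.3 90.2] 6.1
tip (front surface) tool [63.8 -1.6 91.1]
```

>>> {"name": "step_arm", "arguments": {
  "commands": [
    {"gripper":1,"x":-7,"y":30,"z":0,"spin":0},
    {"gripper":1,"x":-7,"y":35,"z":0,"spin":0},
    {"gripper":1,"x":-7,"y":35,"z":0,"spin":0},
    {"gripper":1,"x":-6,"y":27,"z":0,"spin":0},
    {"gripper":1,"x":0,"y":0,"z":0,"spin":0},
    {"gripper":1,"x":0,"y":0,"z":6,"spin":0},
    {"gripper":1,"x":0,"y":0,"z":6,"spin":0},
    {"gripper":1,"x":0,"y":0,"z":4,"spin":0},
    {"gripper":1,"x":0,"y":0,"z":0,"spin":0},
    {"gripper":1,"x":0,"y":0,"z":0,"spin":0}
  ]
}}

```text
time: 12.7
eef_pos: [0.6244, 0.1854, 0.1924]
tcp_rot: [-0.016, 1.0, -0.0, -0.0]
contact_force: [-0.5, -0.0, -0.7]
opening: 0.155
finger_force: 25.8
```

```bash
python3 rod2.py w9 104
python3 - <<'E'
import cv2
a=cv2.imread('pics/w9.png');cv2.imwrite('pics/w9c.png',cv2.resize(a[60:330,130:380],None,fx=2.2,fy=2.2,interpolation=cv2.INTER_CUBIC))
E
```

```text
[0.6244 0.1854 0.1924] [-0.016  1.    -0.    -0.   ] [-0.5  -0.04 -0.66]
red n 533 tilt 30.6 sideways -1.2
15 362 [29.2 -0.8 20.5] 11.8
23 25 [29.  -2.1 24.9] 11.7
31 175 [31.9 -0.1 35.4] 8.9
39 199 [36.   0.1 42.9] 9.2
47 174 [40.4 -0.1 50.7] 9.4
55 161 [45.2 -0.1 58.7] 9.2
63 131 [49.9 -0.2 66.8] 8.7
71 128 [54.5 -0.2 74.9] 8.4
79 113 [59.1 -0.4 83. ] 8.6
87 78 [63.4 -0.3 90.2] 8.1
tip (front surface) tool [64.2 -0.1 91.6]
```

View pics/w9c.png

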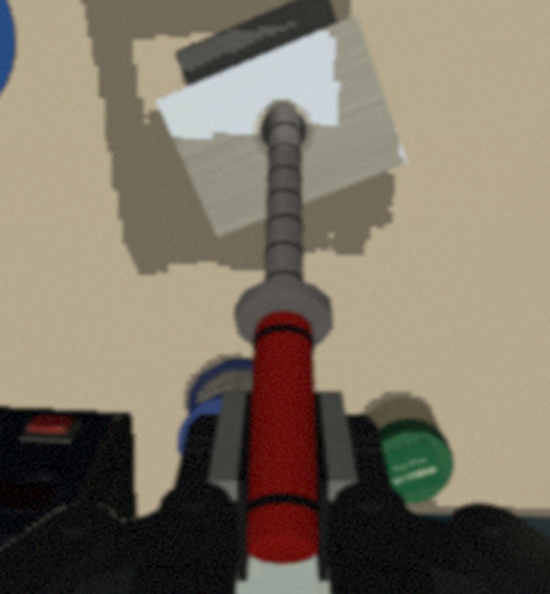

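The tip is over the hole: tip at crop (283,115), hole centre at about (283,125). A quick ray check gives the offset.

Run:
```python
from h import *
s,c=snap("w10")
print(totool(s,onz(c,[[258.6,116.8],[258.6,126.5],[258.6,106]],.085,s)).round(1), onz(c,[258.6,116.8],.085,s))
print("tip top edge row",proj(c,s["eef_pos"]+np.array([[60,0,96],[64,0,93],[55.5,0,98.5]])/1000@R.from_quat(s["tcp_rot"]).as_matrix().T,s).round(1))
h=hsv(c)[...,2];print(h[98:134:2,250:268:2])
```

```text
[[ 57.9  -0.2 107.7]
 [ 50.9  -0.2 107.7]
 [ 65.6  -0.2 107.7]] [[0.56673353 0.18356561 0.085     ]]
tip top edge row [[258.9 115.7]
 [258.9 110.2]
 [258.8 121.8]]
[[216 216 215 216 217 215 215 217 214]
 [216 217 216 216 218 219 216 216 216]
 [216 217 217 216 217 215 216 216 217]
 [216 213 175 164 167 183 213 219 216]
 [212 194 139 115 112 123 155 193 213]
 [184 158 110 100 106 107 107 149 186]
 [149  92  83 103 109 109 104 124 163]
 [115  63  83 103 110 108 104  99 116]
 [ 66  64  80  90 103 102  97  94  80]
 [ 52  60  70  75  87  89  79  81  73]
 [ 49  53  76 101 111 109 101  82  61]
 [ 48  58  89 106 113 105 103  95  64]
 [ 52  65  91 101 105 111 108  95  71]
 [ 75  65  87  96  94  97  97  96  83]
 [110  75  65  76  93  89  76  70  91]
 [124  76  66  81  88  82  79  67  88]
 [138  81  73  85  87  83  80  77  85]
 [143  88  73  82  87  82  78  74  88]]
```

>>> {"name": "step_arm", "arguments": {
  "commands": [
    {"gripper":1,"x":-3.5,"y":0,"z":0,"spin":0},
    {"gripper":1,"x":0,"y":0,"z":0,"spin":0},
    {"gripper":1,"x":0,"y":0,"z":4,"spin":0},
    {"gripper":1,"x":0,"y":0,"z":4,"spin":0},
    {"gripper":1,"x":0,"y":0,"z":3,"spin":0},
    {"gripper":1,"x":0,"y":0,"z":2,"spin":0},
    {"gripper":1,"x":0,"y":0,"z":1.5,"spin":0},
    {"gripper":1,"x":0,"y":0,"z":0,"spin":0},
    {"gripper":1,"x":0,"y":0,"z":0,"spin":0},
    {"gripper":1,"x":0,"y":0,"z":0,"spin":0}
  ]
}}

```text
time: 13.8
eef_pos: [0.6281, 0.1863, 0.1784]
tcp_rot: [-0.016, 1.0, 0.0, 0.0]
contact_force: [0.6, -0.2, 0.4]
opening: 0.153
finger_force: 25.8
```

>>> {"name": "step_arm", "arguments": {
  "commands": [
    {"gripper":1,"x":5,"y":0,"z":-2.2,"spin":0},
    {"gripper":1,"x":5,"y":0,"z":-2.2,"spin":0},
    {"gripper":1,"x":7,"y":0,"z":-2.7,"spin":0},
    {"gripper":1,"x":8,"y":0,"z":-2.6,"spin":0},
    {"gripper":1,"x":8,"y":0,"z":-2,"spin":0},
    {"gripper":1,"x":8,"y":0,"z":-1,"spin":0},
    {"gripper":1,"x":8,"y":0,"z":-0.5,"spin":0},
    {"gripper":1,"x":8,"y":0,"z":0,"spin":0},
    {"gripper":1,"x":4,"y":0,"z":0,"spin":0},
    {"gripper":1,"x":0,"y":0,"z":0,"spin":0}
  ]
}}

```text
time: 14.8
eef_pos: [0.566, 0.1843, 0.191]
tcp_rot: [-0.016, 1.0, -0.0, -0.001]
contact_force: [1.2, -0.7, 0.2]
opening: 0.153
finger_force: 25.9
```

```bash
python3 rod2.py w11
```

```text
[0.566  0.1843 0.191 ] [-0.016  1.    -0.    -0.001] [ 1.18 -0.66  0.19]
red n 353 tilt 0.7 sideways -0.8
23 281 [ 7.6 -1.  29.1] 11.7
31 45 [10.7 -0.4 32.4] 11.8
47 53 [ 4.2 -0.4 51.9] 8.2
55 75 [ 3.8 -0.5 59. ] 9.8
63 68 [ 4.  -0.7 67.1] 9.5
71 58 [ 4.1 -0.2 74.8] 9.7
79 55 [ 4.3 -0.4 82.7] 9.3
87 53 [ 4.4 -0.6 90.8] 9.0
95 44 [ 4.5 -0.7 99.3] 9.3
103 284 [ 11.1  -1.9 105.6] 11.8
tip (front surface) tool [  7.6  -2.1 107.1]
```

>>> {"name": "step_arm", "arguments": {
  "commands": [
    {"gripper":1,"x":0,"y":0,"z":8,"spin":0},
    {"gripper":1,"x":0,"y":0,"z":14,"spin":0},
    {"gripper":1,"x":0,"y":0,"z":16,"spin":0},
    {"gripper":1,"x":0,"y":0,"z":16,"spin":0},
    {"gripper":1,"x":0,"y":0,"z":10,"spin":0},
    {"gripper":1,"x":0,"y":0,"z":2,"spin":0},
    {"gripper":1,"x":0,"y":0,"z":1,"spin":0},
    {"gripper":1,"x":0,"y":0,"z":0,"spin":0},
    {"gripper":0.4,"x":0,"y":0,"z":0,"spin":0},
    {"gripper":0,"x":0,"y":0,"z":0,"spin":0}
  ]
}}

```text
time: 15.85
eef_pos: [0.5675, 0.1844, 0.1252]
tcp_rot: [-0.016, 1.0, 0.0, 0.001]
contact_force: [-0.0, -0.0, -0.1]
opening: 0.455
finger_force: 0.0
```

>>> {"name": "step_arm", "arguments": {
  "commands": [
    {"gripper":-0.5,"x":0,"y":0,"z":0,"spin":0},
    {"gripper":-0.5,"x":0,"y":0,"z":-10,"spin":0},
    {"gripper":-0.5,"x":0,"y":0,"z":-25,"spin":0},
    {"gripper":-0.5,"x":0,"y":0,"z":-30,"spin":0},
    {"gripper":-0.5,"x":0,"y":0,"z":-30,"spin":0},
    {"gripper":-0.5,"x":0,"y":0,"z":-25,"spin":0},
    {"gripper":-0.5,"x":25,"y":-10,"z":0,"spin":0},
    {"gripper":-0.5,"x":30,"y":-12,"z":0,"spin":0},
    {"gripper":-0.5,"x":30,"y":-12,"z":0,"spin":0},
    {"gripper":-0.5,"x":25,"y":-12,"z":0,"spin":0}
  ]
}}

```text
time: 16.85
eef_pos: [0.4573, 0.1344, 0.2452]
tcp_rot: [-0.016, 1.0, 0.0, 0.0]
contact_force: [0.7, -1.7, 0.6]
opening: 0.75
finger_force: 0.0
```

Run:
```python
from h import *
s,c=snap("w12");h=hsv(c);P=cloud(c,s);print(s["eef_pos"],s["opening"])
brass=(h[...,0]>12)&(h[...,0]<30)&(h[...,1]>120)&(h[...,2]>60)&(P[...,2]<.09)&(P[...,2]>.003)
for a,ce,l in blobs(brass,30):
    q=P[l];zm=np.percentile(q[:,2],97);tp=q[q[:,2]>zm-.004];print("brass",a,ce.round(0),"z",zm.round(4),"top",tp.mean(0).round(4),np.ptp(tp[:,:2],axis=0).round(4),"tool",totool(s,tp.mean(0)).round(1))
s2,t=snap("t12","top");T=cloud(t);h=hsv(t)
m=((h[...,0]<6)|(h[...,0]>174))&(h[...,1]>150)&(h[...,2]>80);m[:,:125]=0;m[:170]=0;m[230:]=0;m[:,260:]=0
for a,ce,l in blobs(m):print("red top",a,ce.round(1),T[l].mean(0).round(4),T[l][:,2].max().round(4))
m=((hsv(c)[...,0]<6)|(hsv(c)[...,0]>174))&(hsv(c)[...,1]>130)
for a,ce,l in blobs(m,30):print("red wrist",a,ce.round(0),P[l].mean(0).round(4),P[l][:,2].max().round(4))
```

```text
[0.45727838 0.13441414 0.24517935] 0.7500360634716114
brass 1671 [436. 119.] z 0.0218 top [0.4094 0.3315 0.0204] [0.0589 0.0604] tool [[ 41.6 198.5 224.7]]
brass 100 [255. 149.] z 0.0399 top [0.4454 0.1305 0.0384] [0.0118 0.0108] tool [[ 12.2  -3.6 206.8]]
brass 115 [168. 160.] z 0.0639 top [0.4539 0.0423 0.0624] [0.0118 0.012 ] tool [[  6.5 -92.  182.8]]
brass 110 [337. 159.] z 0.0518 top [0.4506 0.2166 0.0504] [0.0122 0.0117] tool [[  4.2  82.3 194.8]]
red top 14 [204.3 201.5] [0.5661 0.1839 0.1433] 0.1481
red wrist 504 [307. 296.] [0.5626 0.1825 0.1281] 0.3743
red wrist 120 [211. 340.] [0.7127 0.0782 0.0331] 0.0392
```

Rod hangs upright again, with its top at (0.566,0.184,0.143) as at the start. post_a (38 mm) is at wrist pixel (255,149); post_c at (168,160) measures 62 mm and post_b at (337,159) measures 50 mm. I descend on post_a.

>>> {"name": "step_arm", "arguments": {
  "commands": [
    {"gripper":-0.5,"x":12,"y":-3.8,"z":0,"spin":0},
    {"gripper":-0.5,"x":0,"y":0,"z":40,"spin":0},
    {"gripper":-0.5,"x":0,"y":0,"z":45,"spin":0},
    {"gripper":-0.5,"x":0,"y":0,"z":45,"spin":0},
    {"gripper":-0.5,"x":0,"y":0,"z":30,"spin":0},
    {"gripper":-0.5,"x":0,"y":0,"z":0,"spin":0},
    {"gripper":-0.5,"x":0,"y":0,"z":0,"spin":0},
    {"gripper":-0.5,"x":0,"y":0,"z":0,"spin":0},
    {"gripper":-0.5,"x":0,"y":0,"z":0,"spin":0},
    {"gripper":-0.5,"x":0,"y":0,"z":0,"spin":0}
  ]
}}

```text
time: 17.95
eef_pos: [0.448, 0.1307, 0.0861]
tcp_rot: [-0.016, 1.0, 0.0, 0.002]
contact_force: [0.1, 0.1, -0.0]
opening: 0.751
finger_force: 0.0
```

```bash
cat > post.py <<'E'
from h import *
import sys
s,c=snap(sys.argv[1]);h=hsv(c);P=cloud(c,s);print(s["eef_pos"].round(4),s["contact_force"].round(1),s["opening"].round(3))
brass=(h[...,0]>12)&(h[...,0]<30)&(h[...,1]>110)&(h[...,2]>50)&(P[...,2]<.4)&(P[...,2]>.003)
for a,ce,l in blobs(brass,30):
    q=P[l];zm=np.percentile(q[:,2],97);tp=q[q[:,2]>zm-.004];t=totool(s,q)
    if abs(np.median(t[:,1]))<30: print("brass",a,ce.round(0),"z",zm.round(4),q[:,2].min().round(4),"top",tp.mean(0).round(4),np.ptp(tp[:,:2],axis=0).round(4),"tool",totool(s,tp.mean(0)).round(1),"range tool",t.min(0).round(1),t.max(0).round(1))
E
python3 post.py w13
```

```text
Traceback (most recent call last):
  File "post.py", line 3, in <module>
    s,c=snap(sys.argv[1]);h=hsv(c);P=cloud(c,s);print(s["eef_pos"].round(4),s["contact_force"].round(1),s["opening"].round(3))
                                                                                                        ^^^^^^^^^^^^^^^^^^
AttributeError: 'float' object has no attribute 'round'
```

```bash
sed -i 's/s\["opening"\].round(3)/s["opening"]/' post.py; python3 post.py w14
```

```text
[0.4477 0.1306 0.0857] [-0.2  0.5  0.5] 0.7510104301330577
brass 107 [259. 197.] z 0.0166 0.0031 top [0.4406 0.1311 0.0147] [0.0039 0.0109] tool [[ 7.3  0.7 71. ]] range tool [ 2.6 -6.3 68.3] [ 8.8  5.6 82.6]
brass 442 [258. 215.] z 0.0395 0.0184 top [0.444  0.1304 0.0402] [0.0892 0.0117] tool [[ 3.8 -0.1 45.5]] range tool [  -4.3   -6.4 -129.2] [84.4  5.5 67.3]
```

>>> {"name": "step_arm", "arguments": {
  "commands": [
    {"gripper":-0.5,"x":2.5,"y":-0.3,"z":10,"spin":0},
    {"gripper":-0.5,"x":0,"y":0,"z":20,"spin":0},
    {"gripper":-0.5,"x":0,"y":0,"z":17,"spin":0},
    {"gripper":-0.5,"x":0,"y":0,"z":11,"spin":0},
    {"gripper":1,"x":0,"y":0,"z":0,"spin":0},
    {"gripper":1,"x":0,"y":0,"z":0,"spin":0},
    {"gripper":1,"x":0,"y":0,"z":0,"spin":0},
    {"gripper":1,"x":0,"y":0,"z":0,"spin":0},
    {"gripper":1,"x":0,"y":0,"z":0,"spin":0},
    {"gripper":1,"x":0,"y":0,"z":0,"spin":0}
  ],
  "force": 25
}}

```text
time: 19.05
eef_pos: [0.445, 0.1302, 0.0272]
tcp_rot: [-0.016, 1.0, 0.0, 0.001]
contact_force: [-0.4, -0.2, 3.1]
opening: 0.141
finger_force: 24.6
```

>>> {"name": "step_arm", "arguments": {
  "commands": [
    {"gripper":1,"x":0,"y":0,"z":-20,"spin":0},
    {"gripper":1,"x":0,"y":0,"z":-45,"spin":0},
    {"gripper":1,"x":0,"y":0,"z":-48,"spin":0},
    {"gripper":1,"x":-3,"y":-30,"z":-10,"spin":0},
    {"gripper":1,"x":-3,"y":-45,"z":0,"spin":0},
    {"gripper":1,"x":-3,"y":-50,"z":0,"spin":0},
    {"gripper":1,"x":-3,"y":-50,"z":0,"spin":0},
    {"gripper":1,"x":-3,"y":-50,"z":0,"spin":0},
    {"gripper":1,"x":-3,"y":-40,"z":0,"spin":0},
    {"gripper":1,"x":-2,"y":-14,"z":0,"spin":0}
  ]
}}

```text
time: 20.05
eef_pos: [0.4733, -0.1511, 0.1496]
tcp_rot: [-0.014, 1.0, -0.001, 0.0]
contact_force: [0.3, 0.6, 0.2]
opening: 0.137
finger_force: 24.5
```

```bash
python3 post.py w15
python3 - <<'E'
from h import *
c=cv2.imread("pics/w15.png")
cv2.imwrite("pics/w15c.png",cv2.resize(c[60:384,100:410],None,fx=1.8,fy=1.8,interpolation=cv2.INTER_CUBIC))
E
```

```text
[ 0.4733 -0.1511  0.1496] [0.3 0.6 0.2] 0.13699909287710485
brass 290 [258. 242.] z 0.139 0.124 top [ 0.4688 -0.1517  0.1372] [0.0037 0.0107] tool [[ 4.5 -0.4 12.4]] range tool [-0.8 -6.6  9.8] [ 6.   5.2 25.6]
brass 951 [258. 272.] z 0.1619 0.1412 top [ 0.4714 -0.1517  0.1627] [0.0915 0.0121] tool [[  2.   -0.5 -13.1]] range tool [  -7.    -6.4 -129.2] [84.4  5.6  8.4]
```

>>> {"name": "step_arm", "arguments": {
  "commands": [
    {"gripper":1,"x":0,"y":2.5,"z":20,"spin":0},
    {"gripper":1,"x":0,"y":0,"z":20,"spin":0},
    {"gripper":1,"x":0,"y":0,"z":13,"spin":0},
    {"gripper":1,"x":0,"y":0,"z":0,"spin":0},
    {"gripper":1,"x":-4,"y":0,"z":0,"spin":0},
    {"gripper":1,"x":-4,"y":0,"z":0,"spin":0},
    {"gripper":1,"x":-4,"y":0,"z":0,"spin":0},
    {"gripper":1,"x":-4,"y":0,"z":0,"spin":0},
    {"gripper":1,"x":-4,"y":0,"z":0,"spin":0},
    {"gripper":1,"x":0,"y":0,"z":0,"spin":0}
  ]
}}

```text
time: 21.1
eef_pos: [0.4915, -0.1443, 0.0965]
tcp_rot: [-0.017, 1.0, 0.0, -0.003]
contact_force: [-7.2, -0.0, 2.1]
opening: 0.141
finger_force: 25.5
```

```bash
cat > post2.py <<'E'
from h import *
import sys
s,c=snap(sys.argv[1]);P=cloud(c,s);t=totool(s,P.reshape(-1,3)).reshape(P.shape);h=hsv(c)
print(s["eef_pos"].round(4),s["tcp_rot"].round(3),s["contact_force"].round(1),round(float(s["opening"]),3))
m=(h[...,0]>12)&(h[...,0]<30)&(h[...,1]>110)&(h[...,2]>40)&(abs(t[...,1])<5)&(abs(t[...,2])<40)&(abs(t[...,0])<40)&(c["z_map"]>0)
q=t[m]
rows=[(z,(abs(q[:,2]-z)<1).sum(),np.median(q[abs(q[:,2]-z)<1][:,0]).round(1)) for z in range(-16,34,2) if (abs(q[:,2]-z)<1).sum()>4];print([tuple(float(v) for v in r) for r in rows])
f=q[(q[:,2]>-4)];k=np.polyfit(f[:,2],f[:,0],1);print("tilt",np.degrees(np.arctan(k[0])).round(1),"front x at z=-5",np.polyval(k,-5).round(1),"lowest",q[:,2].max().round(1),"side",np.degrees(np.arctan(np.polyfit(f[:,2],f[:,1],1)[0])).round(1))
E
python3 post2.py w16
```

```text
[ 0.4915 -0.1443  0.0965] [-0.017  1.     0.    -0.003] [-7.2 -0.   2.1] 0.141
[(-14.0, 71.0, 5.1), (-12.0, 235.0, 3.5), (-10.0, 145.0, 5.5), (-8.0, 82.0, 7.3), (-6.0, 77.0, 8.0), (-4.0, 72.0, 8.4), (-2.0, 85.0, 9.1), (0.0, 75.0, 9.8), (2.0, 61.0, 10.6), (4.0, 68.0, 11.0), (6.0, 34.0, 12.1), (8.0, 57.0, 12.3), (10.0, 58.0, 12.9), (12.0, 57.0, 13.3), (14.0, 59.0, 13.9), (16.0, 50.0, 14.8), (18.0, 52.0, 15.4), (20.0, 53.0, 15.7), (22.0, 19.0, 16.1)]
tilt 17.0 front x at z=-5 8.1 lowest 22.7 side 0.0
```

>>> {"name": "step_arm", "arguments": {
  "commands": [
    {"gripper":1,"x":-3,"y":0,"z":0,"spin":0},
    {"gripper":1,"x":-3,"y":0,"z":0,"spin":0},
    {"gripper":1,"x":-2.5,"y":0,"z":0,"spin":0},
    {"gripper":1,"x":0,"y":0,"z":0,"spin":0},
    {"gripper":1,"x":0,"y":0,"z":0,"spin":0},
    {"gripper":1,"x":0,"y":0,"z":0,"spin":0},
    {"gripper":1,"x":0,"y":0,"z":0,"spin":0},
    {"gripper":1,"x":0,"y":0,"z":0,"spin":0},
    {"gripper":1,"x":0,"y":0,"z":0,"spin":0},
    {"gripper":1,"x":0,"y":0,"z":0,"spin":0}
  ]
}}

```text
time: 22.15
eef_pos: [0.4995, -0.1437, 0.0959]
tcp_rot: [-0.017, 1.0, 0.001, -0.004]
contact_force: [-7.4, -0.1, 0.2]
opening: 0.142
finger_force: 24.3
```

```bash
python3 post2.py w17
```

```text
[ 0.4995 -0.1437  0.0959] [-0.017  1.     0.001 -0.004] [-7.4 -0.1  0.2] 0.142
[(-14.0, 141.0, 5.9), (-12.0, 186.0, 6.3), (-10.0, 138.0, 7.8), (-8.0, 106.0, 9.4), (-6.0, 100.0, 10.5), (-4.0, 98.0, 11.6), (-2.0, 90.0, 12.8), (0.0, 92.0, 13.7), (2.0, 77.0, 14.6), (4.0, 53.0, 16.3), (6.0, 80.0, 16.9), (8.0, 79.0, 18.0), (10.0, 82.0, 18.8), (12.0, 68.0, 20.0), (14.0, 81.0, 21.1), (16.0, 67.0, 22.2), (18.0, 44.0, 22.9)]
tilt 27.5 front x at z=-5 11.0 lowest 19.4 side -0.5
```

>>> {"name": "step_arm", "arguments": {
  "commands": [
    {"gripper":1,"x":-2.2,"y":0,"z":0,"spin":0},
    {"gripper":1,"x":0,"y":0,"z":0,"spin":0},
    {"gripper":1,"x":0,"y":0,"z":-10,"spin":0},
    {"gripper":1,"x":0,"y":0,"z":-17,"spin":0},
    {"gripper":1,"x":-12,"y":-2,"z":0,"spin":0},
    {"gripper":1,"x":-12,"y":-2,"z":0,"spin":0},
    {"gripper":1,"x":-10,"y":0,"z":0,"spin":0},
    {"gripper":1,"x":0,"y":0,"z":0,"spin":0},
    {"gripper":1,"x":0,"y":0,"z":0,"spin":0},
    {"gripper":1,"x":0,"y":0,"z":0,"spin":0}
  ]
}}

```text
time: 23.2
eef_pos: [0.5374, -0.1469, 0.1225]
tcp_rot: [-0.016, 1.0, 0.0, -0.001]
contact_force: [0.3, 0.4, -0.8]
opening: 0.139
finger_force: 24.6
```

```bash
python3 post2.py w18
python3 - <<'E'
from h import *
from plant import *
s,c=snap("w18b");P=cloud(c,s);h=hsv(c)
cv2.imwrite("pics/w18c.png",cv2.resize(c["color"][100:300,160:360,::-1],(600,600),interpolation=cv2.INTER_CUBIC))
m=np.array([.5094,-.1484,.068]);print("mouth tool",totool(s,m).round(1))
n=np.array([.5,.015,.866])
u=np.array([-.866,0,.5]);v=np.array([0,1,0])
pts=[m+a*.0151*v+b*.0147*u for a in(-1,1) for b in(-1,1)]+[m];print("pred holes px",proj(c,pts,s).round(1).tolist())
V=h[...,2]
for p in proj(c,pts[:4],s).astype(int):
    w=V[p[1]-9:p[1]+10,p[0]-9:p[0]+10];k=w<w.min()+25;ys,xs=np.nonzero(k);print("seen",(p[0]-9+xs.mean()).round(1),(p[1]-9+ys.mean()).round(1),k.sum(),w.min())
E
```

```text
[ 0.5374 -0.1469  0.1225] [-0.016  1.     0.    -0.001] [ 0.3  0.4 -0.8] 0.139
[(-16.0, 5.0, 7.0), (-14.0, 144.0, 6.2), (-12.0, 173.0, 6.8), (-10.0, 154.0, 8.5), (-8.0, 106.0, 10.0), (-6.0, 98.0, 11.2), (-4.0, 96.0, 12.3), (-2.0, 93.0, 13.4), (0.0, 89.0, 14.3), (2.0, 78.0, 15.3), (4.0, 56.0, 17.0), (6.0, 85.0, 17.8), (8.0, 80.0, 18.8), (10.0, 82.0, 19.9), (12.0, 77.0, 21.0), (14.0, 68.0, 22.1), (16.0, 73.0, 22.9), (18.0, 36.0, 24.0)]
tilt 28.3 front x at z=-5 11.7 lowest 19.1 side 0.3
mouth tool [[28.  -0.6 54.7]]
pred holes px [[233.8, 192.1], [232.2, 158.7], [280.9, 193.5], [285.1, 160.4], [258.0, 177.1]]
seen 231.7 192.3 31 34
seen 229.4 158.2 47 33
seen 278.8 193.1 31 33
seen 284.7 161.1 51 34
```

View pics/w18c.png

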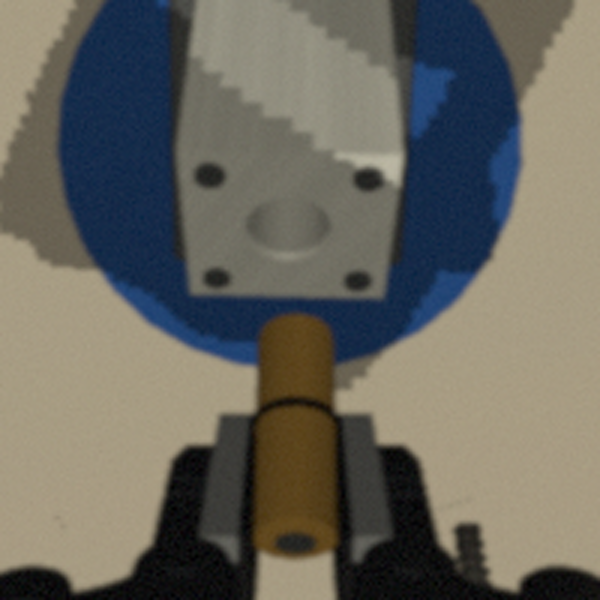

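The post is tilted about 28° in the grip, in line with the bore: bore at crop (288,225), post at column 296. It needs about 9 mm across and 1 mm sideways, then along the axis.

>>> {"name": "step_arm", "arguments": {
  "commands": [
    {"gripper":1,"x":-5,"y":-1.2,"z":0,"spin":0},
    {"gripper":1,"x":-4.4,"y":0,"z":0,"spin":0},
    {"gripper":1,"x":0,"y":0,"z":0,"spin":0},
    {"gripper":1,"x":4,"y":0,"z":6.9,"spin":0},
    {"gripper":1,"x":5,"y":0,"z":8.7,"spin":0},
    {"gripper":1,"x":5,"y":0,"z":8.7,"spin":0},
    {"gripper":1,"x":2,"y":0,"z":3.5,"spin":0},
    {"gripper":1,"x":0,"y":0,"z":0,"spin":0},
    {"gripper":1,"x":0,"y":0,"z":0,"spin":0},
    {"gripper":1,"x":0,"y":0,"z":0,"spin":0}
  ]
}}

```text
time: 24.3
eef_pos: [0.5318, -0.1488, 0.096]
tcp_rot: [-0.016, 1.0, -0.0, 0.0]
contact_force: [-0.5, 0.5, -0.3]
opening: 0.138
finger_force: 24.6
```

```bash
cat > fit.py <<'E'
from h import *
import sys
s,c=snap(sys.argv[1]);P=cloud(c,s);h=hsv(c)
print(s["eef_pos"].round(4),s["contact_force"].round(1),"mouth tool",totool(s,[.5094,-.1490,.068]).round(1))
n=np.array([.5,.015,.866]);n/=np.linalg.norm(n);m=np.array([.5094,-.1490,.068])
q=P-m;a=q@n*1000;b=q@np.array([.866,0,-.5])*1000;y=q[...,1]*1000
k=(h[...,0]>12)&(h[...,0]<30)&(h[...,1]>110)&(h[...,2]>40)&(abs(y)<14)&(abs(b)<25)&(c["z_map"]>0)&(a>-25)&(a<60)
for lo in range(-20,56,3):
    w=k&(a>=lo)&(a<lo+3)
    if w.sum()>6:print(lo,w.sum(),"front b",np.percentile(b[w],5).round(1),"y",np.percentile(y[w],[3,97]).round(1),"max b",np.percentile(b[w],95).round(1))
E
python3 fit.py w19
```

```text
[ 0.5318 -0.1488  0.096 ] [-0.5  0.5 -0.3] mouth tool [[22.5  0.5 28. ]]
7 79 front b -7.6 y [-6.1  3.9] max b -4.4
10 105 front b -7.8 y [-6.4  4.4] max b -4.0
13 117 front b -8.1 y [-6.4  4.7] max b -4.0
16 130 front b -7.8 y [-6.7  4.9] max b -3.6
19 127 front b -8.1 y [-6.2  4.9] max b -4.3
22 88 front b -8.3 y [-5.8  4.5] max b -4.5
25 138 front b -8.0 y [-6.8  4.8] max b -3.2
28 152 front b -8.4 y [-6.3  5. ] max b -4.0
31 155 front b -8.3 y [-6.3  5.2] max b -4.5
34 158 front b -8.5 y [-6.2  4.9] max b -4.6
37 172 front b -8.4 y [-6.3  5.1] max b -4.6
40 171 front b -8.7 y [-5.8  5.5] max b -4.2
43 318 front b -8.3 y [-6.1  5.2] max b 1.8
46 8 front b -11.1 y [-6.4 -6.3] max b -8.2
```

>>> {"name": "step_arm", "arguments": {
  "commands": [
    {"gripper":1,"x":-1.2,"y":0.3,"z":0.6,"spin":0},
    {"gripper":1,"x":0,"y":0,"z":0,"spin":0},
    {"gripper":1,"x":1.5,"y":0,"z":2.6,"spin":0},
    {"gripper":1,"x":1.5,"y":0,"z":2.6,"spin":0},
    {"gripper":1,"x":1.5,"y":0,"z":2.6,"spin":0},
    {"gripper":1,"x":1.5,"y":0,"z":2.6,"spin":0},
    {"gripper":1,"x":0,"y":0,"z":0,"spin":0},
    {"gripper":1,"x":0,"y":0,"z":0,"spin":0},
    {"gripper":1,"x":0,"y":0,"z":0,"spin":0},
    {"gripper":1,"x":0,"y":0,"z":0,"spin":0}
  ]
}}

```text
time: 25.35
eef_pos: [0.5267, -0.1485, 0.0847]
tcp_rot: [-0.016, 1.0, -0.0, 0.0]
contact_force: [0.5, -0.2, -0.3]
opening: 0.14
finger_force: 24.6
```

```bash
python3 fit.py w20
```

```text
[ 0.5267 -0.1485  0.0847] [ 0.5 -0.2 -0.3] mouth tool [[17.3  0.1 16.7]]
-5 22 front b -6.0 y [-6.5  3.9] max b -2.5
-2 122 front b -6.5 y [-6.7  5.2] max b -2.0
1 111 front b -6.7 y [-6.1  5.1] max b -2.2
4 123 front b -6.6 y [-6.   4.8] max b -3.0
7 131 front b -6.7 y [-5.9  5.1] max b -2.8
10 84 front b -6.9 y [-6.2  4.8] max b -2.9
13 153 front b -6.9 y [-6.3  5.2] max b -2.3
16 149 front b -7.0 y [-6.   5.3] max b -2.9
19 151 front b -7.0 y [-5.9  5.2] max b -3.0
22 159 front b -7.1 y [-6.1  5.4] max b -3.6
25 179 front b -7.2 y [-6.   5.4] max b -2.9
28 172 front b -7.3 y [-5.8  5.4] max b -3.1
31 291 front b -7.2 y [-5.8  5.5] max b 2.8
34 7 front b -9.3 y [-6.1 -6. ] max b -7.8
```

>>> {"name": "step_arm", "arguments": {
  "commands": [
    {"gripper":1,"x":1,"y":0,"z":1.7,"spin":0},
    {"gripper":1,"x":0.8,"y":0,"z":1.3,"spin":0},
    {"gripper":1,"x":0,"y":0,"z":0,"spin":0},
    {"gripper":1,"x":0,"y":0,"z":0,"spin":0},
    {"gripper":0.5,"x":0,"y":0,"z":0,"spin":0},
    {"gripper":0.4,"x":0,"y":0,"z":0,"spin":0},
    {"gripper":0.2,"x":0,"y":0,"z":0,"spin":0},
    {"gripper":0.2,"x":0,"y":0,"z":0,"spin":0},
    {"gripper":0.2,"x":0,"y":0,"z":0,"spin":0},
    {"gripper":0.2,"x":0,"y":0,"z":0,"spin":0}
  ]
}}

```text
time: 26.4
eef_pos: [0.5248, -0.1485, 0.0816]
tcp_rot: [-0.016, 1.0, -0.0, 0.0]
contact_force: [-0.7, -0.2, 1.0]
opening: 0.401
finger_force: 0.0
```

```bash
python3 fit.py w21
```

```text
[ 0.5248 -0.1485  0.0816] [-0.7 -0.2  1. ] mouth tool [[15.4  0.  13.6]]
-5 16 front b -5.1 y [-6.7  4.7] max b -1.8
-2 132 front b -6.4 y [-6.5  4.7] max b -2.4
1 108 front b -5.8 y [-6.4  4.2] max b -2.0
4 147 front b -5.5 y [-6.6  4.7] max b -0.8
7 152 front b -4.8 y [-6.6  4.7] max b -0.3
10 157 front b -4.4 y [-6.5  4.4] max b -0.1
13 150 front b -3.6 y [-6.2  4.8] max b 0.4
16 162 front b -3.2 y [-6.3  4.7] max b 0.6
19 233 front b -2.2 y [-6.2  4.5] max b 5.0
```

The post slid in on release; its top is about 20 mm above the face, but it rests wedged some 10° off the bore axis within the clearance. I re-grip lightly, straighten it and release so that it sits flat.

>>> {"name": "step_arm", "arguments": {
  "commands": [
    {"gripper":0.2,"x":0,"y":0,"z":-2,"spin":0},
    {"gripper":1,"x":0,"y":0,"z":0,"spin":0},
    {"gripper":1,"x":0,"y":0,"z":0,"spin":0},
    {"gripper":1,"x":0,"y":0,"z":0,"spin":0},
    {"gripper":1,"x":1.5,"y":0,"z":0,"spin":0},
    {"gripper":1,"x":1.5,"y":0,"z":0,"spin":0},
    {"gripper":1,"x":0,"y":0,"z":0.8,"spin":0},
    {"gripper":1,"x":0,"y":0,"z":0,"spin":0},
    {"gripper":1,"x":0,"y":0,"z":0,"spin":0},
    {"gripper":1,"x":0,"y":0,"z":0,"spin":0}
  ],
  "force": 20
}}

```text
time: 27.45
eef_pos: [0.5235, -0.1489, 0.0842]
tcp_rot: [-0.016, 1.0, -0.0, 0.002]
contact_force: [5.1, 1.9, 5.1]
opening: 0.135
finger_force: 20.6
```

```bash
python3 fit.py w22
```

```text
[ 0.5235 -0.1489  0.0842] [5.1 1.9 5.1] mouth tool [[14.2  0.4 16.1]]
-5 7 front b -5.3 y [-6.6  3. ] max b -1.6
-2 96 front b -7.0 y [-6.1  4.5] max b -3.2
1 117 front b -6.9 y [-6.4  4.9] max b -2.7
4 142 front b -6.1 y [-6.2  4.9] max b -1.9
7 136 front b -5.8 y [-6.2  5. ] max b -1.3
10 157 front b -5.4 y [-6.1  4.9] max b -1.7
13 158 front b -4.8 y [-6.4  5.1] max b -1.0
16 157 front b -4.4 y [-6.2  4.9] max b -0.5
19 222 front b -4.0 y [-6.1  5.2] max b 4.9
```

>>> {"name": "step_arm", "arguments": {
  "commands": [
    {"gripper":1,"x":1.5,"y":0,"z":-0.9,"spin":0},
    {"gripper":1,"x":1.5,"y":0,"z":-0.9,"spin":0},
    {"gripper":1,"x":1.5,"y":0,"z":-0.9,"spin":0},
    {"gripper":1,"x":1,"y":0,"z":-0.5,"spin":0},
    {"gripper":1,"x":0,"y":0,"z":0,"spin":0},
    {"gripper":1,"x":0,"y":0,"z":0,"spin":0},
    {"gripper":1,"x":0,"y":0,"z":0,"spin":0},
    {"gripper":1,"x":0,"y":0,"z":0,"spin":0},
    {"gripper":1,"x":0,"y":0,"z":0,"spin":0},
    {"gripper":1,"x":0,"y":0,"z":0,"spin":0}
  ]
}}

```text
time: 28.5
eef_pos: [0.5179, -0.1492, 0.0865]
tcp_rot: [-0.016, 1.0, -0.001, 0.002]
contact_force: [5.3, -0.0, -0.5]
opening: 0.138
finger_force: 21.1
```

```bash
python3 fit.py w23
```

```text
[ 0.5179 -0.1492  0.0865] [ 5.3 -0.  -0.5] mouth tool [[ 8.5  0.5 18.4]]
-2 13 front b -8.3 y [-6.8  3.4] max b -4.8
1 120 front b -9.2 y [-6.7  4.5] max b -4.7
4 129 front b -9.0 y [-6.6  4.8] max b -5.4
7 132 front b -9.1 y [-6.5  4.7] max b -5.4
10 137 front b -9.3 y [-6.8  4.7] max b -5.4
13 146 front b -9.2 y [-6.7  4.7] max b -5.6
16 151 front b -9.0 y [-6.6  4.7] max b -4.8
19 240 front b -8.6 y [-6.   4.8] max b 1.7
```

The post is now parallel to the bore. I shift it towards the downhill wall while gripped, press lightly and release.

>>> {"name": "step_arm", "arguments": {
  "commands": [
    {"gripper":1,"x":1.2,"y":0,"z":-0.9,"spin":0},
    {"gripper":1,"x":0,"y":0,"z":0,"spin":0},
    {"gripper":1,"x":-1.2,"y":0,"z":0.6,"spin":0},
    {"gripper":1,"x":-1.2,"y":0,"z":0.6,"spin":0},
    {"gripper":1,"x":-1,"y":0,"z":0.6,"spin":0},
    {"gripper":1,"x":0,"y":0,"z":0,"spin":0},
    {"gripper":0.5,"x":0,"y":0,"z":0,"spin":0},
    {"gripper":0.2,"x":0,"y":0,"z":0,"spin":0},
    {"gripper":0.2,"x":0,"y":0,"z":0,"spin":0},
    {"gripper":0.2,"x":0,"y":0,"z":0,"spin":0}
  ]
}}

```text
time: 29.55
eef_pos: [0.5177, -0.1485, 0.0843]
tcp_rot: [-0.016, 1.0, 0.0, -0.001]
contact_force: [-0.1, -0.5, 0.6]
opening: 0.399
finger_force: 0.0
```

```bash
python3 fit.py w24
```

```text
[ 0.5177 -0.1485  0.0843] [-0.1 -0.5  0.6] mouth tool [[ 8.3 -0.3 16.3]]
-5 17 front b -5.4 y [-7.1  4.5] max b -1.0
-2 116 front b -6.2 y [-6.5  4.7] max b -2.4
1 107 front b -6.2 y [-6.8  4.2] max b -1.8
4 136 front b -5.4 y [-6.7  4.7] max b -1.1
7 146 front b -5.0 y [-6.6  4.7] max b -0.8
10 140 front b -4.6 y [-6.5  4.2] max b -0.4
13 153 front b -4.1 y [-6.5  4.2] max b 0.1
16 147 front b -3.4 y [-6.7  4. ] max b 0.6
19 211 front b -2.9 y [-6.1  4.1] max b 4.7
```

>>> {"name": "step_arm", "arguments": {
  "commands": [
    {"gripper":1,"x":0,"y":0,"z":0,"spin":0},
    {"gripper":1,"x":0,"y":0,"z":0,"spin":0},
    {"gripper":1,"x":0,"y":0,"z":0,"spin":0},
    {"gripper":1,"x":1.7,"y":0,"z":-0.6,"spin":0},
    {"gripper":1,"x":1.7,"y":0,"z":-0.6,"spin":0},
    {"gripper":1,"x":1.7,"y":0,"z":-0.7,"spin":0},
    {"gripper":1,"x":1.7,"y":0,"z":-0.8,"spin":0},
    {"gripper":1,"x":1.7,"y":0,"z":-0.8,"spin":0},
    {"gripper":1,"x":1.7,"y":0,"z":-0.5,"spin":0},
    {"gripper":1,"x":0,"y":0,"z":0,"spin":0}
  ]
}}

```text
time: 30.6
eef_pos: [0.5097, -0.1494, 0.0899]
tcp_rot: [-0.016, 1.0, -0.001, 0.002]
contact_force: [6.7, -0.6, -2.2]
opening: 0.137
finger_force: 19.8
```

```bash
python3 fit.py w25
```

```text
[ 0.5097 -0.1494  0.0899] [ 6.7 -0.6 -2.2] mouth tool [[ 0.4  0.5 21.9]]
-2 34 front b -9.5 y [-7.   4.6] max b -3.5
1 89 front b -9.8 y [-6.5  4.5] max b -5.2
4 110 front b -9.9 y [-6.7  4.4] max b -6.4
7 120 front b -10.3 y [-6.6  4.9] max b -6.0
10 131 front b -10.6 y [-6.1  4.9] max b -6.5
13 134 front b -11.0 y [-6.8  4.9] max b -7.1
16 141 front b -11.5 y [-6.7  4.8] max b -7.3
19 184 front b -11.3 y [-6.6  4.3] max b -4.9
22 142 front b -9.6 y [-6.4  5.1] max b -0.4
```

>>> {"name": "step_arm", "arguments": {
  "commands": [
    {"gripper":1,"x":0.8,"y":0,"z":0,"spin":0},
    {"gripper":1,"x":0,"y":0,"z":0.6,"spin":0},
    {"gripper":1,"x":0,"y":0,"z":0,"spin":0},
    {"gripper":0.4,"x":0,"y":0,"z":0,"spin":0},
    {"gripper":0.2,"x":0,"y":0,"z":0,"spin":0},
    {"gripper":0.2,"x":0,"y":0,"z":0,"spin":0},
    {"gripper":0.2,"x":0,"y":0,"z":0,"spin":0},
    {"gripper":0.2,"x":0,"y":0,"z":0,"spin":0},
    {"gripper":0.2,"x":0,"y":0,"z":0,"spin":0},
    {"gripper":0.2,"x":0,"y":0,"z":0,"spin":0}
  ]
}}

```text
time: 31.65
eef_pos: [0.5074, -0.1491, 0.0884]
tcp_rot: [-0.016, 1.0, 0.0, -0.0]
contact_force: [-0.4, 1.0, 0.2]
opening: 0.399
finger_force: 0.0
```

```bash
python3 fit.py w26
```

```text
[ 0.5074 -0.1491  0.0884] [-0.4  1.   0.2] mouth tool [[-2.  -0.  20.4]]
-5 10 front b -5.4 y [-7.   0.1] max b -1.4
-2 114 front b -6.2 y [-6.5  4.6] max b -2.1
1 96 front b -6.3 y [-6.9  4.6] max b -1.2
4 136 front b -5.5 y [-6.3  4.6] max b -1.3
7 130 front b -4.8 y [-6.6  4.7] max b -0.4
10 136 front b -4.5 y [-6.5  4.1] max b -0.6
13 134 front b -3.9 y [-6.9  4.2] max b 0.6
16 148 front b -3.3 y [-6.7  4.2] max b 1.0
19 175 front b -2.8 y [-6.2  4.1] max b 4.1
```

It returned to the same lean. I try once more: tilt it back so the foot sits against the downhill wall, then bring it parallel along that wall before releasing.

>>> {"name": "step_arm", "arguments": {
  "commands": [
    {"gripper":0.2,"x":-5,"y":0,"z":0,"spin":0},
    {"gripper":0.2,"x":-5,"y":0,"z":1.5,"spin":0},
    {"gripper":1,"x":0,"y":0,"z":1.5,"spin":0},
    {"gripper":1,"x":0,"y":0,"z":0,"spin":0},
    {"gripper":1,"x":0,"y":0,"z":0,"spin":0},
    {"gripper":1,"x":2.3,"y":0,"z":-0.8,"spin":0},
    {"gripper":1,"x":2.3,"y":0,"z":-0.9,"spin":0},
    {"gripper":1,"x":2.3,"y":0,"z":-0.9,"spin":0},
    {"gripper":1,"x":2.3,"y":0,"z":-0.9,"spin":0},
    {"gripper":1,"x":2.3,"y":0,"z":-0.8,"spin":0}
  ]
}}

```text
time: 32.7
eef_pos: [0.5075, -0.1494, 0.0906]
tcp_rot: [-0.016, 1.0, -0.001, 0.003]
contact_force: [8.4, 0.5, -2.7]
opening: 0.138
finger_force: 19.8
```

```bash
python3 fit.py w27
```

```text
[ 0.5075 -0.1494  0.0906] [ 8.4  0.5 -2.7] mouth tool [[-1.8  0.4 22.6]]
-2 43 front b -9.6 y [-6.9  5.2] max b -4.7
1 71 front b -10.0 y [-6.7  4. ] max b -6.1
4 115 front b -10.2 y [-6.5  4.6] max b -6.2
7 112 front b -10.6 y [-6.6  4.5] max b -6.3
10 120 front b -11.0 y [-6.5  4.7] max b -6.7
13 133 front b -11.3 y [-6.3  5. ] max b -7.3
16 136 front b -13.1 y [-6.7  4.9] max b -7.8
19 162 front b -12.2 y [-6.6  4.5] max b -8.1
22 181 front b -10.5 y [-6.5  5.1] max b -0.7
```

>>> {"name": "step_arm", "arguments": {
  "commands": [
    {"gripper":1,"x":1.5,"y":0,"z":-0.5,"spin":0},
    {"gripper":1,"x":0,"y":0,"z":0,"spin":0},
    {"gripper":1,"x":-1.5,"y":0,"z":0.8,"spin":0},
    {"gripper":1,"x":-1.5,"y":0,"z":0.8,"spin":0},
    {"gripper":1,"x":-1.5,"y":0,"z":0.8,"spin":0},
    {"gripper":1,"x":-1.5,"y":0,"z":0.8,"spin":0},
    {"gripper":1,"x":-1.5,"y":0,"z":0.8,"spin":0},
    {"gripper":1,"x":0,"y":0,"z":0,"spin":0},
    {"gripper":1,"x":0,"y":0,"z":0,"spin":0},
    {"gripper":1,"x":0,"y":0,"z":0,"spin":0}
  ]
}}

```text
time: 33.75
eef_pos: [0.5112, -0.1489, 0.0863]
tcp_rot: [-0.016, 1.0, 0.0, -0.001]
contact_force: [-4.2, -0.1, 4.6]
opening: 0.141
finger_force: 20.8
```

```bash
python3 fit.py w28
```

```text
[ 0.5112 -0.1489  0.0863] [-4.2 -0.1  4.6] mouth tool [[ 1.7 -0.  18.3]]
-5 19 front b -4.9 y [-6.4  5.7] max b -0.7
-2 92 front b -6.2 y [-5.8  5.1] max b -2.7
1 108 front b -6.2 y [-6.2  5.1] max b -1.6
4 127 front b -6.4 y [-6.2  5.2] max b -2.0
7 125 front b -6.0 y [-6.   5.6] max b -1.7
10 139 front b -6.0 y [-5.9  5.4] max b -2.1
13 143 front b -8.7 y [-6.2  5.3] max b -2.3
16 148 front b -6.3 y [-6.1  5.4] max b -2.3
19 250 front b -5.8 y [-5.9  5.3] max b 4.1
```

Now it lies parallel along the downhill wall with its foot pressed on the bottom. Releasing.

>>> {"name": "step_arm", "arguments": {
  "commands": [
    {"gripper":1,"x":0.4,"y":0,"z":0,"spin":0},
    {"gripper":1,"x":0,"y":0,"z":0,"spin":0},
    {"gripper":0.6,"x":0,"y":0,"z":0,"spin":0},
    {"gripper":0.4,"x":0,"y":0,"z":0,"spin":0},
    {"gripper":0.2,"x":0,"y":0,"z":0,"spin":0},
    {"gripper":0.2,"x":0,"y":0,"z":0,"spin":0},
    {"gripper":0.2,"x":0,"y":0,"z":0,"spin":0},
    {"gripper":0.2,"x":0,"y":0,"z":0,"spin":0},
    {"gripper":0.2,"x":0,"y":0,"z":0,"spin":0},
    {"gripper":0.2,"x":0,"y":0,"z":0,"spin":0}
  ]
}}

```text
time: 34.8
eef_pos: [0.5116, -0.1489, 0.0862]
tcp_rot: [-0.016, 1.0, -0.0, 0.0]
contact_force: [0.4, 0.3, 0.0]
opening: 0.404
finger_force: 0.0
```

```bash
python3 fit.py w29
```

```text
[ 0.5116 -0.1489  0.0862] [0.4 0.3 0. ] mouth tool [[ 2.2 -0.  18.2]]
-5 14 front b -5.0 y [-6.4  4.9] max b -1.4
-2 81 front b -6.4 y [-6.1  4.5] max b -2.6
1 118 front b -5.9 y [-6.2  5. ] max b -2.2
4 123 front b -6.2 y [-6.1  4.7] max b -2.2
7 126 front b -6.1 y [-6.2  4.6] max b -2.1
10 133 front b -6.2 y [-6.4  4.5] max b -2.0
13 130 front b -6.3 y [-6.2  4.4] max b -2.1
16 139 front b -6.1 y [-6.1  4.9] max b -2.0
19 193 front b -5.6 y [-5.6  4.6] max b 3.9
```

It stays straight. Retreating upwards.

>>> {"name": "step_arm", "arguments": {
  "commands": [
    {"gripper":0.2,"x":0,"y":0,"z":-5,"spin":0},
    {"gripper":0.2,"x":0,"y":0,"z":-10,"spin":0},
    {"gripper":0.2,"x":0,"y":0,"z":-20,"spin":0},
    {"gripper":0.2,"x":0,"y":0,"z":-30,"spin":0},
    {"gripper":0.2,"x":0,"y":0,"z":-30,"spin":0},
    {"gripper":0.2,"x":0,"y":0,"z":-30,"spin":0},
    {"gripper":0.2,"x":0,"y":0,"z":0,"spin":0},
    {"gripper":0.2,"x":0,"y":0,"z":0,"spin":0},
    {"gripper":0.2,"x":0,"y":0,"z":0,"spin":0},
    {"gripper":0.2,"x":0,"y":0,"z":0,"spin":0}
  ]
}}

```text
time: 35.85
eef_pos: [0.5107, -0.1485, 0.2096]
tcp_rot: [-0.016, 1.0, 0.001, -0.001]
contact_force: [-0.9, -0.5, -0.1]
opening: 0.404
finger_force: 0.0
```

```bash
python3 fit.py w30
python3 - <<'E'
from h import *
from plant import *
s,c=snap("w31");P=cloud(c,s);h=hsv(c);m=np.array([.5094,-.149,.068])
n=np.array([.5,.015,.866]);q=P-m;a=q@n*1000
k=(h[...,0]>12)&(h[...,0]<30)&(h[...,1]>110)&(abs(q[...,1])<.014)&(np.linalg.norm(q,axis=2)<.04)
f=(np.abs(q[...,1])<.02)&(np.linalg.norm(q,axis=2)<.022)&(h[...,1]<70)&(h[...,2]>70)
print("post top a",np.percentile(a[k],[80,90,95,98]).round(1),"face a",np.median(a[f]).round(1),f.sum())
t=read_camera("top");T=cloud(t);H=hsv(t)
for nm,mm in dict(brass=(H[...,0]>15)&(H[...,0]<32)&(H[...,1]>130),red=((H[...,0]<6)|(H[...,0]>174))&(H[...,1]>150)&(H[...,2]>80)).items():
    mm=mm.copy();mm[:145]=0;mm[275:]=0;mm[:,:125]=0;mm[:,400:]=0
    for ar,ce,l in blobs(mm,4):print(nm,ar,ce.round(1),np.median(T[l],0).round(3))
E
```

```text
[ 0.5107 -0.1485  0.2096] [-0.9 -0.5 -0.1] mouth tool [[  1.   -0.7 141.6]]
-5 11 front b -6.1 y [-6.3  0.4] max b -1.4
-2 31 front b -6.4 y [-6.2  4.3] max b -2.5
1 35 front b -6.0 y [-6.1  4.4] max b -2.9
4 33 front b -5.8 y [-6.1  4.4] max b -2.9
7 33 front b -6.0 y [-6.   4.4] max b -2.9
10 30 front b -6.0 y [-5.9  4.4] max b -2.5
13 38 front b -6.3 y [-5.8  4.4] max b -2.5
16 33 front b -5.9 y [-5.7  4.4] max b -2.4
19 82 front b -5.8 y [-5.3  4.5] max b 4.3
post top a [19.7 20.2 20.4 20.7] face a 0.1 906
brass 13 [253.5 238.8] [0.453 0.04  0.062]
brass 14 [199.1 244.1] [0.449 0.215 0.05 ]
brass 146 [164.3 259.4] [0.409 0.33  0.02 ]
red 4 [237.5 163. ] [0.712 0.079 0.038]
red 14 [204.3 201.5] [0.566 0.184 0.144]
```

The post's top is 20 mm proud of the face and straight. The rod hangs upright, and post_b and post_c are where they were. Handing in.

```bash
python3 -c "
from plant import *
print(sign_off())"
```

```text
the job is handed in; nothing more can be done
None
```

The bore measured 18 mm deep, the rod hangs upright in its stand, post_a is fully home with its top 20 mm proud of the face, post_b and post_c stand where they were, and the job is handed in at about 36 s.

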